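# Screw a lifting eye home with a tommy bar

## Task

The mould block on the marking bench is about to be hoisted, and its lifting eye is not quite screwed home. Take the round steel bar from the tool tray, slide it through the eye and use it to turn the eye clockwise (seen from above) until the collar beds on the block, nipping it up by feel to about 1 N m without forcing it. Then draw the bar out, lay it back in the tray and leave everything else where it is.

Things in the scene. Friction and masses are not known exactly. Their poses are not given: they have to be found in the camera images.
- bar_mid (a point): plain round steel bar, 20 mm in diameter and 190 mm long, about 0.46 kg, both ends alike, lying flat in the tool tray (its centre 10 mm above the tray's floor), with at least 35 mm free on either side of it. The point is at the bar's centre, on its axis; x runs along the bar, y and z turn with it as it rolls.
- eye_centre (a point): centre of the upright loop of the steel lifting eye (M10): a round ring 45 mm outside, 25 mm clear inside, of 10 mm round stock, its centre 22.5 mm above the block's top. z is up, on the screw's axis; y is the level axis of the hole, along which the bar slides in from either side. It starts 0.5 to 0.9 rad short of its seat. In it the bar swings about 0.55 rad each way before it takes the eye along.
- collar_foot (a point): centre of the underside of the eye's collar (25 mm wide), on the screw's axis, same axes; its gap to the block at the start is too small to see. The thread drags with 0.2 N m either way, so the eye stays where it is left. Once the collar touches, the turn comes up solid (only bar and hand give): nipped up is 0.5 N m or more in all, about 1 is right, over 2 harms the thread. The swing up to there must be felt.
- mould: steel mould block, 110 x 130 x 36 mm, on a T-slotted aluminium plate 240 x 220 x 15 mm, held by two low toe clamps (tops 40 mm above the bench) at the ends of its 130 mm length; it does not move. Origin at the centre of the plate's underside, on the bench; x along the 110 and 240 mm sides, z up. The block's top is 51 mm above the origin; the screw stands upright in its centre.
- tray_floor (a point): grey steel tool tray, rubber-lined, 180 x 270 mm outside, walls 4 mm thick and 14 mm high, fixed to the bench. The point is the centre of its inner floor, 4 mm above the bench; x along the 180 mm side, y along the 270 mm side. The bar lies roughly along y in the -x half, a screwdriver in the +x half about 55 mm from the middle; the bar belongs back flat on the floor in the free half.
Mind the look-alikes: they are no part of the job. What is shaped like the part that bears bar_mid but blue is not meant.

How it is judged:
On the way, in this order (a step that is already met when the one before it is completed fails the run):
1. the bar passes through the loop of the eye, at least 10 mm beyond the loop's centre (x of eye_centre in the frame of bar_mid between -0.085 and 0.085 m and y of eye_centre in the frame of bar_mid between -0.009 and 0.009 m and z of eye_centre in the frame of bar_mid between -0.009 and 0.009 m), for 0.1 s.
2. with the bar still through the loop, the eye is turned clockwise until its collar is pressed on the block with at least 0.5 N m (all of step 1 and value of joint lifting_eye above 0.0035 rad), for 0.1 s.
At the end, for the whole second after the job is handed in: The collar is seated on the block (within 0.03 rad of the angle of first touch, or tighter), and the bar is out of the eye, released and at rest, lying flat on the floor of the tray (value of joint lifting_eye above -0.03 rad and x of bar_mid in the frame of tray_floor between -0.076 and 0.076 m and y of bar_mid in the frame of tray_floor between -0.06 and 0.06 m and z of bar_mid in the frame of tray_floor between 0.006 and 0.013 m and linear speed of bar below 0.01 m/s).
It fails at once if the eye is forced: more than 2 N m on its seat (value of joint lifting_eye above 0.0195 rad).
It fails at once if one of the other things on the bench (screwdriver, goggles, caliper, plates, jar, sensor, brush, spare clamp) is shifted by more than 20 mm (distance of any of screwdriver, goggles, caliper, coupons, lens_jar, power_sensor, brush, spare_clamp from where it was at the start of the episode above 0.02 m).
It also fails if it takes over 61 s, if anything falls off the work surface, if the arm or the gripper's body presses on something with over 40 N, if the wrist force passes 120 N, or if a joint passes its speed limit or range.

## Robot

A 7-joint arm with a two-finger parallel gripper is mounted at the origin on the work surface. World frame = base frame: x ahead of the robot, y to its left, z up, the work surface at z = 0. Lengths are in m, angles in rad, forces in N, time in s.
With the tool pointing down it reaches from about 0.35 to 0.9 m from the base axis. Payload 7.2 kg.
Tool frame: the origin (TCP) lies midway between the tips of the shut fingers; the grasp point (between the pads) lies 19 mm behind it (env.grasp_offset is the z of the grasp point in the tool frame, in m); z points along the fingers, y is the direction in which the jaws open and shut (so a half turn about z gives the same grasp; the last joint's range is limited). The gripper opens to 88 mm and grips with 3 to 60 N. Pads are 20 mm wide; open, the fingers measure 115 mm over their backs; the gripper's body (75 mm by 178 mm) begins 61 mm behind the grasp point.
Start: joints at [-0.068, 0.411, -0.013, 1.596, 0.006, 1.134, -0.082], TCP at [0.625, -0, 0.223] pointing down, gripper open.
Joint ranges: [-2.95, 2.95], [-0.29, 1.99], [-1.47, 1.44], [0.14, 2.54], [-1.03, 4.17], [0.13, 1.85], [-2.86, 2.86]. Speed limits (rad/s): [2.39, 2.39, 3.01, 3.01, 3.14, 3.14, 3.14].

## Interface

Orientations are given as a rotation vector (axis times angle).
In Python, from station import env, camera, camera_model, nets gives the robot as it stands.
- The arm moves only by the tool arm_command, never from a script. Its arguments are lists of equal length, an entry for each row: "rotation": the turn, a rotation vector about the tool's x, y, z in degrees, a list of three; "offset": the shift along the tool's x, y, z in m, a list of three; "grip": the opening, from 0 (shut) to 1 (fully open). A call has 1 to 20 rows; each row shifts and turns the commanded pose from where the row before left it, along the tool's axes as they then stand; what a row does not reach is not made up. A row lasts 1/10 s, in which the tool goes at most 50 mm and 8.59 degrees, less where a joint would pass 70% of its speed; a pose out of reach is approached as far as the arm can. A call with a gripper value outside its range is refused whole. The fingers move at their own pace and stop on an object; "grip_force" is the grip in N (left out, the last holds). Time passes only in rows, so rows that do not move let the fingers close. It gives the time, the measured TCP pose, the force and the opening at its end, in the units of the state.
- env.get_obs(): the state, without advancing time (a new reading comes with each control period).
- camera(name): name is "scene" or "side" or "wrist"; returns the picture (400x640x3 uint8, blue, green, red); there is no depth.
- camera_model(name): a dict with "K" (3x3 intrinsics, pixels), "R" (3x3) and "t" (3): a world point X has camera coordinates R X + t. Camera axes: x right, y down, z forward; pixel columns grow to the right and rows downward; lengths in m; the calibration is good to about 2 mm. A picture is of the moment at which its call begins: read the wrist's pose just before it. camera_model takes no time and is no camera call; for the wrist camera it gives the pose at the moment of the call.
- env.job_done(): hands the job in, once; it reports no verdict.
Trained networks look in the newest picture that a camera, given by its name, has taken for a name from the list of things; names that differ only in an ending like _2 or _b are one class to them, and where a whole thing is asked for, a point or a joint stands for the part that bears it (a point fixed in the world has none). Each returns a list of dicts, best first, with "conf" (0 to 1); they miss things now and then, are a little off and sometimes report something else, mostly with a low value. They report only what shows in the picture. A call takes as long as a camera call. They do not tell look-alikes from the thing itself.
- nets.cut_out(camera, query): "mask" (400x640 bool, what is visible of it) and "xy" ([column, row] in pixels, amid what is visible of it).
- nets.spot_point(camera, query): "xy" ([column, row] in pixels: a listed point, or the origin of a listed thing).
The state is a dict: "time": time; "qpos": joint angles; "joint_vel": joint speeds; "effort": joint torques, N m; "eef_pos": TCP position; "tcp_rot": TCP orientation; "contact_force": force on the tool from outside, world axes, zero at the start; "wrist_torque": the same for the moment, N m; "finger_gap": opening from 0.0 (shut) to 1.0 (fully open).
Only numpy, scipy, OpenCV 4.12 (cv2) and the standard library are available. Lean on these libraries where they do the work, as an engineer would, in place of code of your own. Each camera call takes 0.05 s, during which the arm holds its last target.

## Working session

There is one attempt and no reset: what is moved stays moved. The work goes in short steps, Python scripts to look and compute and a tool call to move; the robot and the scene stay as the last step left them, time stands still between calls to the robot, and variables do not carry over. Pictures are saved under pics/ and viewed, and the job is handed in when it is done.

Besides the shell and the picture viewer there is one more tool, called after "Request:" as name(argument=value, ...) on one line, values as JSON. arm_command: Moves the arm, as the interface text tells. Its arguments: {"type":"object","properties":{"rotation":{"type":"array"},"offset":{"type":"array"},"grip":{"type":"array"},"grip_force":{"type":"number"}},"required":["rotation","offset","grip"]}

```bash
ls; mkdir -p pics; python3 - <<'E'
from station import env, camera, camera_model, nets
import cv2, json
o=env.get_obs(); print({k:o[k] for k in o})
for n in ["scene","side","wrist"]:
    im=camera(n); cv2.imwrite(f"pics/{n}0.png",im)
    m=camera_model(n); print(n,m)
    for q in ["bar_mid","eye_centre","tray_floor","mould","collar_foot"]:
        print(n,q,[(round(d['conf'],2),[round(float(v)) for v in d['xy']]) for d in nets.spot_point(n,q)])
print(env.get_obs()['time'], env.grasp_offset)
E
```

```text
pics
{'time': 0.0, 'qpos': array([-0.06819114,  0.41192359, -0.01275344,  1.59699175,  0.00562544,
        1.13426324, -0.08218826]), 'joint_vel': array([ 1.24140784e-03, -2.67748251e-04, -1.30497039e-03,  1.37265902e-03,
       -7.53893594e-05, -1.09373225e-03, -1.51966941e-03]), 'effort': array([-2.92756195e-04, -5.87956166e+01,  6.41712137e-01, -2.91074431e+01,
       -5.37758670e-02,  1.83686998e-02,  1.53371734e-04]), 'eef_pos': array([ 6.24529974e-01, -2.86637731e-05,  2.21815487e-01]), 'tcp_rot': array([-2.22064160e+00, -2.22081038e+00,  1.84459057e-03]), 'contact_force': array([-0.16177638, -0.03338898,  0.00659604]), 'wrist_torque': array([-0.02617712, -0.03671802,  0.04975712]), 'finger_gap': 0.996932201928242}
scene {'K': array([[454.16182912,   0.        , 325.68818182],
       [  0.        , 454.16182912, 197.6179768 ],
       [  0.        ,   0.        ,   1.        ]]), 'R': array([[-0.34022457,  0.94033696, -0.00369403],
       [ 0.74449039,  0.26696113, -0.61193612],
       [-0.57443999, -0.21094587, -0.79089857]]), 't': array([-0.05992155, -0.35919331,  1.39936586])
[... 794 characters left out ...]
, 368])]
side tray_floor [(0.79, [354, 199])]
side mould [(0.87, [419, 371]), (0.44, [421, 360])]
side collar_foot [(0.59, [420, 356])]
wrist {'K': array([[296.7127745 ,   0.        , 319.28033717],
       [  0.        , 296.7127745 , 199.91610912],
       [  0.        ,   0.        ,   1.        ]]), 'R': array([[ 9.99998960e-01, -1.40681178e-03, -3.18894990e-04],
       [-1.25237454e-03, -9.56413894e-01,  2.92011807e-01],
       [-7.15801250e-04, -2.92011104e-01, -9.56414661e-01]]), 't': array([-0.6248247 , -0.03523656,  0.39202084])}
wrist bar_mid []
wrist eye_centre [(0.65, [271, 312])]
wrist tray_floor []
wrist mould [(0.95, [276, 282])]
wrist collar_foot [(0.6, [269, 304])]
0.9 -0.0187
```

View pics/scene0.png

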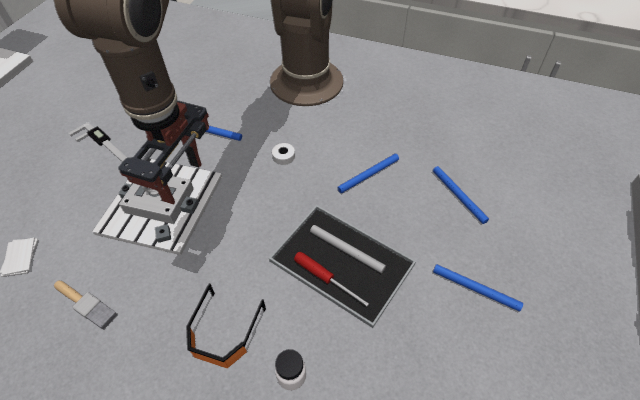

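View pics/side0.png

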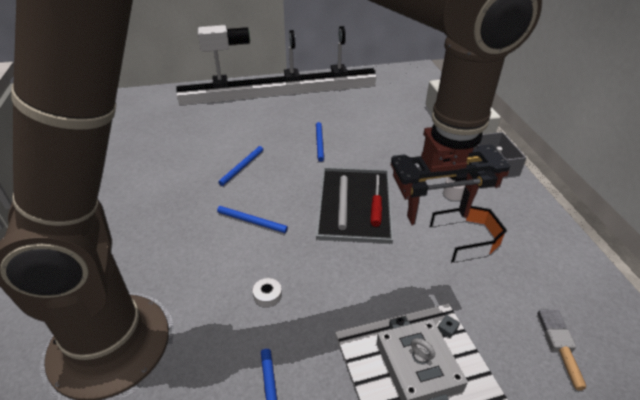

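View pics/wrist0.png

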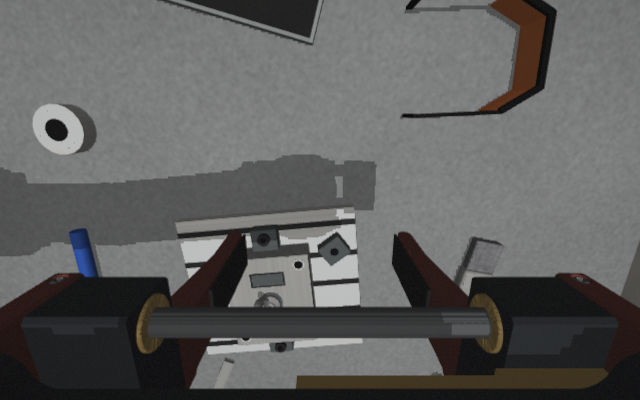

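```bash
cat > h.py <<'E'
from station import env, camera, camera_model, nets
import cv2, numpy as np
from scipy.spatial.transform import Rotation as Rn
def ray(m,p):
    d=m['R'].T@np.linalg.inv(m['K'])@np.array([p[0],p[1],1.]); return -m['R'].T@m['t'],d
def onz(m,p,z):
    c,d=ray(m,p); return c+d*(z-c[2])/d[2]
def proj(m,X):
    X=np.atleast_2d(X); c=X@m['R'].T+m['t']; q=c@m['K'].T; return q[:,:2]/q[:,2:]
def tri(ms,ps):
    A=np.zeros((3,3));b=np.zeros(3)
    for m,p in zip(ms,ps):
        c,d=ray(m,p); d=d/np.linalg.norm(d); P=np.eye(3)-np.outer(d,d); A+=P;b+=P@c
    return np.linalg.solve(A,b)
E
python3 - <<'E'
from h import *
np.set_printoptions(precision=4,suppress=True)
M={n:camera_model(n) for n in["scene","side","wrist"]}
for n in["scene","side"]:
    im=camera(n)
    for d in nets.cut_out(n,"bar_mid"):
        m=d['mask'].astype(np.uint8); 
        r=cv2.minAreaRect(cv2.findNonZero(m)); (cx,cy),(w,h),a=r
        bp=cv2.boxPoints(r)
        if w<h: e=[(bp[i]+bp[j])/2 for i,j in((0,3),(1,2))]
        else: e=[(bp[0]+bp[1])/2,(bp[2]+bp[3])/2]
        L=[np.linalg.norm(bp[0]-bp[1]),np.linalg.norm(bp[1]-bp[2])]
        if L[0]<L[1]: e=[(bp[0]+bp[1])/2,(bp[2]+bp[3])/2]
        else: e=[(bp[1]+bp[2])/2,(bp[3]+bp[0])/2]
        E=[onz(M[n],x,0.014) for x in e]
        print(n,round(d['conf'],2),d['xy'],im[m>0].mean(0),'ends',E[0],E[1],'mid',(E[0]+E[1])/2,np.linalg.norm(E[0]-E[1]))
    t=nets.spot_point(n,"tray_floor")[0]['xy']; print('tray',onz(M[n],t,0.004))
    c=(346,247) if n=="scene" else (354,199)
    cr=cv2.resize(im[c[1]-60:c[1]+60,c[0]-80:c[0]+80],None,fx=5,fy=5,interpolation=cv2.INTER_CUBIC); cv2.imwrite(f"pics/bar_{n}.png",cr)
for z,q in((0.0735,"eye_centre"),(0.051,"collar_foot"),(0,"mould")):
    P={n:nets.spot_point(n,q) for n in M} if 0 else None
im=camera("wrist"); 
for z,q,s in((0.0735,"eye_centre",[(152,186),(422,348),(271,312)]),(0.051,"collar_foot",[(156,196),(420,356),(269,304)]),(0,"mould",[(162,202),(419,371),(276,282)])):
    for n,p in zip(M,s): print(q,n,onz(M[n],p,z))
    print(tri(list(M.values()),s))
E
```

```text
scene 0.95 [459.7, 193.6] [160.9022  87.7153  50.2213] ends [0.2332 0.4427 0.014 ] [0.3562 0.5899 0.014 ] mid [0.2947 0.5163 0.014 ] 0.19177790997955022
scene 0.92 [475.6, 287.9] [169.7416  96.1596  57.8969] ends [0.5175 0.4996 0.014 ] [0.5498 0.688  0.014 ] mid [0.5336 0.5938 0.014 ] 0.19119211316622156
scene 0.79 [348.8, 250.0] [146.5544 146.3536 147.7241] ends [0.511  0.2127 0.014 ] [0.5583 0.3999 0.014 ] mid [0.5347 0.3063 0.014 ] 0.19313341252794153
scene 0.74 [368.8, 177.2] [166.6865  95.0771  58.6953] ends [0.2222 0.3444 0.014 ] [0.3857 0.2349 0.014 ] mid [0.3039 0.2897 0.014 ] 0.19672042045713833
scene 0.68 [223.8, 134.7] [152.1625  81.4875  46.4708] ends [ 0.3016 -0.1771  0.014 ] [ 0.2977 -0.0727  0.014 ] mid [ 0.2997 -0.1249  0.014 ] 0.10449119409526497
tray [0.5623 0.3099 0.004 ]
side 0.97 [343.3, 201.1] [130.0567 129.4752 132.2482] ends [0.5588 0.4034 0.014 ] [0.5087 0.2045 0.014 ] mid [0.5337 0.304  0.014 ] 0.20507431032875917
side 0.96 [251.2, 218.3] [151.2378  75.9333  46.409 ] ends [0.2186 0.3364 0.014 ] [0.3782 0.2241 0.014 ] mid [0.2984 0.2803 0.014 ] 0.19521018142788615
side 0.78 [316.2, 141.2] [155.0993  82.7169  56.1397] ends [0.5455 0.6948 0.014 ] [0.5116 0.4824 0.014 ] mid [0.5285 0.5886 0.014 ] 0.2151275697284443
side 0.71 [243.5, 163.3] [140.0219  70.6164  43.8438] ends [0.3561 0.5835 0.014 ] [0.2285 0.4314 0.014 ] mid [0.2923 0.5075 0.014 ] 0.19856459484736053
tray [0.5692 0.3127 0.004 ]
eye_centre scene [ 0.5639 -0.1594  0.0735]
eye_centre side [ 0.5611 -0.1621  0.0735]
eye_centre wrist [ 0.5647 -0.1606  0.0735]
[ 0.563  -0.1613  0.0715]
collar_foot scene [ 0.5732 -0.1504  0.051 ]
collar_foot side [ 0.5603 -0.1639  0.051 ]
collar_foot wrist [ 0.5583 -0.1655  0.051 ]
[ 0.5623 -0.1621  0.0446]
mould scene [ 0.5552 -0.1626  0.    ]
mould side [ 0.5659 -0.1651  0.    ]
mould wrist [ 0.5605 -0.1648  0.    ]
[ 0.5609 -0.1633  0.0028]
```

```bash
python3 - <<'E'
import cv2
a=cv2.imread('pics/bar_scene.png'); s=cv2.imread('pics/side0.png'); w=cv2.imread('pics/wrist0.png')
def cr(im,c,h): return cv2.resize(im[c[1]-h:min(400,c[1]+h),c[0]-h:c[0]+h],(400,400*(min(400,c[1]+h)-c[1]+h)//(2*h)),interpolation=cv2.INTER_CUBIC)
x=cr(s,(422,350),50); y=cr(w,(271,290),50)
cv2.imwrite('pics/eyes.png',cv2.hconcat([x[:400],y[:400]]))
E
```

```text
(no output)
```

View pics/eyes.png

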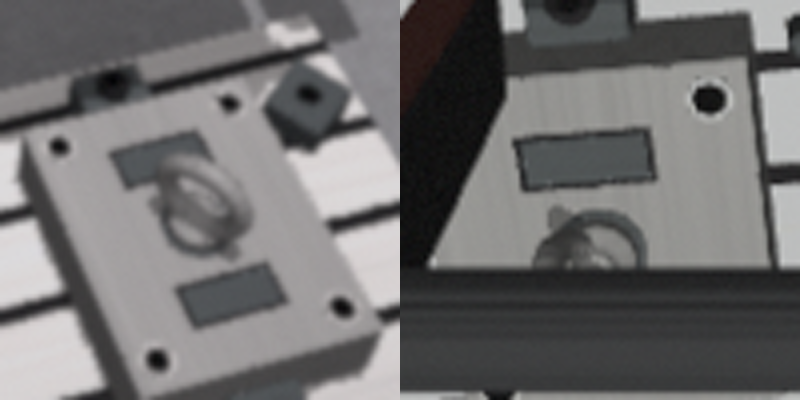

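View pics/bar_scene.png

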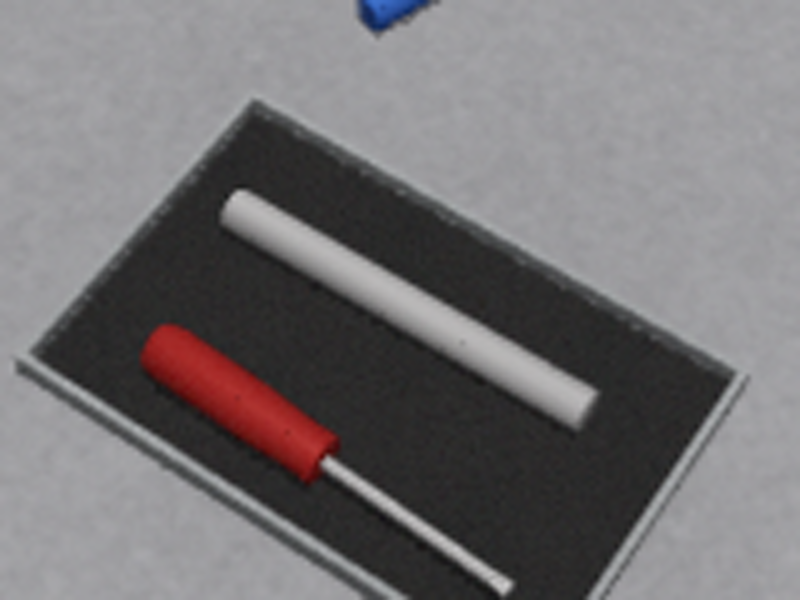

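Request:
arm_command(rotation=[[0,0,0],[0,0,0],[0,0,0],[0,0,0]], offset=[[-0.04,-0.02,0],[-0.04,-0.02,0],[-0.04,-0.02,0],[0,0,0]], grip=[1,1,1,1])

```text
time: 1.65
eef_pos: [0.5622, -0.1273, 0.223]
tcp_rot: [2.23, 2.21, -0.005]
contact_force: [-0.3, -0.5, 0.6]
finger_gap: 0.999
```

```bash
python3 - <<'E'
from h import *
np.set_printoptions(precision=4,suppress=True)
m=camera_model("wrist");im=camera("wrist"); cv2.imwrite("pics/w1.png",im)
np.savez("w1.npz",**m)
for z,q in((0.0735,"eye_centre"),(0.051,"collar_foot"),(0,"mould")):
    for d in nets.spot_point("wrist",q): print(q,d['conf'],d['xy'],onz(m,d['xy'],z))
c=[int(v) for v in nets.spot_point("wrist","eye_centre")[0]['xy']]
cv2.imwrite("pics/w1c.png",cv2.resize(im[c[1]-40:c[1]+40,c[0]-50:c[0]+50],None,fx=7,fy=7,interpolation=cv2.INTER_CUBIC)); print(c)
o=env.get_obs();print(o['time'],o['eef_pos'],o['contact_force'],o['wrist_torque'])
E
```

```text
eye_centre 0.64 [319.9, 216.2] [ 0.5622 -0.1623  0.0735]
collar_foot 0.97 [320.3, 210.6] [ 0.5627 -0.1635  0.051 ]
mould 0.83 [319.0, 201.9] [ 0.561  -0.1687  0.    ]
[319, 216]
1.9 [ 0.5656 -0.1184  0.2226] [ 0.3671  0.1641 -0.4532] [ 0.0064  0.012  -0.0477]
```

View pics/w1.png

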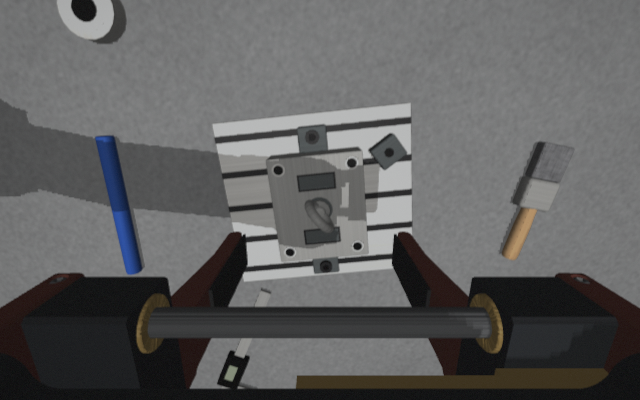

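View pics/w1c.png

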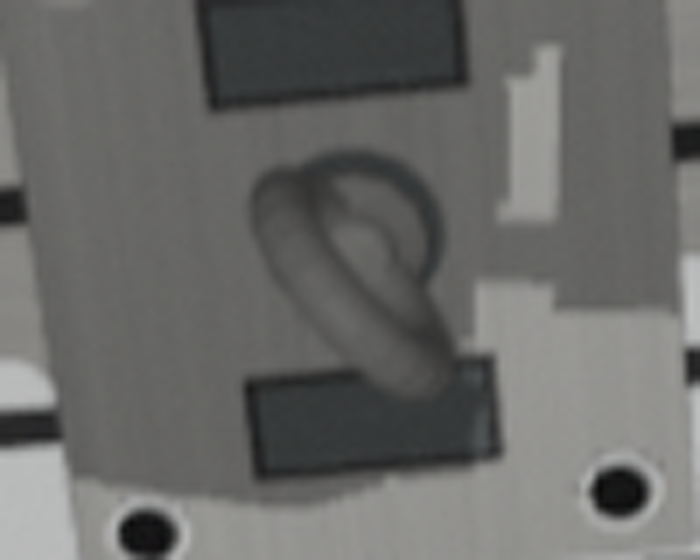

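```bash
cat > fit.py <<'E'
from h import *
from scipy.optimize import minimize
def torus(x,y,yaw):
    a,b=np.meshgrid(np.linspace(0,2*np.pi,90),np.linspace(0,2*np.pi,24)); a=a.ravel();b=b.ravel()
    r=.0175+.005*np.cos(b); u=np.array([np.cos(yaw),np.sin(yaw),0]); n=np.array([-np.sin(yaw),np.cos(yaw),0])
    return np.array([x,y,.0735])+np.outer(r*np.cos(a),u)+np.outer(.005*np.sin(b),n)+np.outer(r*np.sin(a),[0,0,1])
S=4
def render(m,p,c,h=40):
    q=((proj(m,torus(*p))-np.array(c)+h)*S).reshape(24,90,2); im=np.zeros((2*h*S,2*h*S),np.uint8)
    q=q.round().astype(np.int32)
    for i in range(23):
        for j in range(89):
            cv2.fillConvexPoly(im,np.array([q[i,j],q[i,j+1],q[i+1,j+1],q[i+1,j]]),255)
    return im
E
python3 - <<'E'
from fit import *
m=dict(np.load("w1.npz"))
im=cv2.imread("pics/w1.png")
d=nets.cut_out("wrist","eye_centre"); print([(x['conf'],x['xy'],x['mask'].sum()) for x in d])
c=(320,216);h=40
mk=d[0]['mask'].astype(np.uint8)*255
mk=cv2.resize(mk[c[1]-h:c[1]+h,c[0]-h:c[0]+h],None,fx=S,fy=S,interpolation=cv2.INTER_LINEAR)>127
best=[]
for yaw in np.radians(np.arange(-90,90,3)):
  for x in np.arange(.557,.568,.002):
    for y in np.arange(-.168,-.156,.002):
      r=render(m,(x,y,yaw),c)>0; best.append(((r&mk).sum()/(r|mk).sum(),x,y,np.degrees(yaw)))
best.sort(reverse=True)
for b in best[:10]: print(np.round(b,4))
b=best[0]
r=render(m,(b[1],b[2],np.radians(b[3])),c)
v=cv2.resize(im[c[1]-h:c[1]+h,c[0]-h:c[0]+h],None,fx=S,fy=S,interpolation=cv2.INTER_CUBIC)
v2=v.copy();cs,_=cv2.findContours(r,cv2.RETR_LIST,cv2.CHAIN_APPROX_NONE);cv2.drawContours(v2,cs,-1,(0,255,0),1)
cs,_=cv2.findContours(mk.astype(np.uint8),cv2.RETR_LIST,cv2.CHAIN_APPROX_NONE);cv2.drawContours(v2,cs,-1,(0,0,255),1)
cv2.imwrite("pics/fit1.png",cv2.hconcat([v,v2]))
E
```

```text
[(0.81, [322.2, 210.5], np.int64(628))]
[  0.7741   0.561   -0.162  -51.    ]
[  0.7664   0.561   -0.162  -48.    ]
[  0.7615   0.561   -0.162  -54.    ]
[  0.7543   0.561   -0.16   -51.    ]
[  0.7541   0.561   -0.16   -54.    ]
[  0.7475   0.561   -0.162  -45.    ]
[  0.7405   0.561   -0.16   -48.    ]
[  0.7404   0.563   -0.162  -48.    ]
[  0.7371   0.563   -0.162  -45.    ]
[  0.7337   0.563   -0.162  -51.    ]
```

View pics/fit1.png

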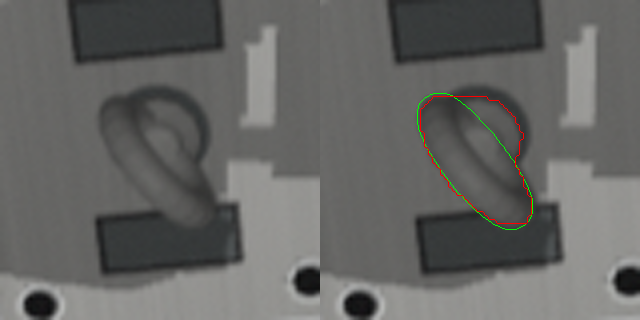

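Request:
arm_command(rotation=[[0,0,0],[0,0,0],[0,0,0],[0,0,0],[0,0,0],[0,0,0],[0,0,0],[0,0,0],[0,0,0],[0,0,0],[0,0,7],[0,0,7],[0,0,0],[0,0,0]], offset=[[0.03,-0.0035,0],[0.04,-0.0035,0],[0.045,-0.0035,0],[0.045,-0.0035,0],[0.045,-0.0035,0],[0.045,-0.0035,0],[0.045,-0.0035,0],[0.045,-0.0035,0],[0.04,-0.0035,0],[0.02,-0.0035,0],[0,0,0],[0,0,0],[0,0,0],[0,0,0]], grip=[0.55,0.55,0.55,0.55,0.55,0.55,0.55,0.55,0.55,0.55,0.55,0.55,0.55,0.55])

```text
time: 3.35
eef_pos: [0.5296, 0.2808, 0.2225]
tcp_rot: [-2.471, -1.94, 0.0]
contact_force: [0.2, -1.4, 0.0]
finger_gap: 0.547
```

```bash
cat > bar.py <<'E'
from h import *
def ends(mask):
    r=cv2.minAreaRect(cv2.findNonZero(mask.astype(np.uint8))); bp=cv2.boxPoints(r)
    L=[np.linalg.norm(bp[0]-bp[1]),np.linalg.norm(bp[1]-bp[2])]
    return [(bp[0]+bp[1])/2,(bp[2]+bp[3])/2] if L[0]<L[1] else [(bp[1]+bp[2])/2,(bp[3]+bp[0])/2]
E
python3 - <<'E'
from bar import *
np.set_printoptions(precision=4,suppress=True)
o=env.get_obs(); R=Rn.from_rotvec(o['tcp_rot']).as_matrix()
print(o['time'],o['eef_pos'],o['finger_gap'],'yaw',np.degrees(np.arctan2(R[1,0],R[0,0])),'tilt',R[2])
for n in["wrist","scene"]:
    m=camera_model(n);im=camera(n);cv2.imwrite(f"pics/{n}2.png",im)
    for d in nets.cut_out(n,"bar_mid"):
        col=im[d['mask']].mean(0)
        if col[0]-col[2]>40: continue
        E=[onz(m,e,.014) for e in ends(d['mask'])]; v=E[1]-E[0]
        print(n,d['conf'],d['xy'],col,E,(E[0]+E[1])/2,np.linalg.norm(v),np.degrees(np.arctan2(v[1],v[0])))
E
```

```text
3.35 [0.5296 0.2808 0.2225] 0.5470153841809468 yaw 76.28281440035038 tilt [-0.0001 -0.0002 -1.    ]
wrist 0.74 [315.9, 146.7] [138.6433 141.18   141.4572] [array([0.5583, 0.3986, 0.014 ]), array([0.5107, 0.2119, 0.014 ])] [0.5345 0.3052 0.014 ] 0.19263897703379604 -104.31797147158608
scene 0.76 [349.3, 246.7] [132.9849 132.7846 133.9808] [array([0.5124, 0.2117, 0.014 ]), array([0.5572, 0.3984, 0.014 ])] [0.5348 0.3051 0.014 ] 0.19202466141156424 76.52959327920198
```

View pics/wrist2.png

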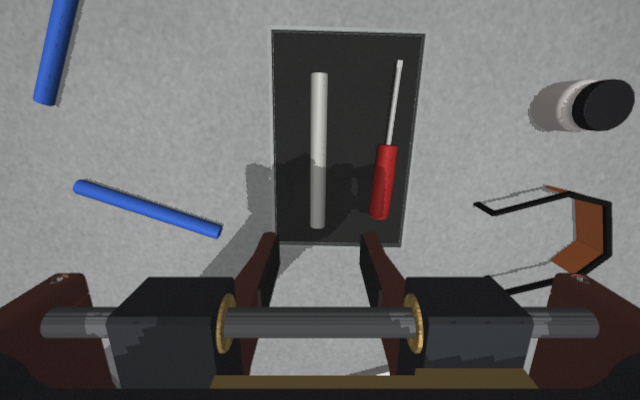

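Request:
arm_command(rotation=[[0,0,0],[0,0,0],[0,0,0],[0,0,0],[0,0,0],[0,0,0],[0,0,0],[0,0,0],[0,0,0]], offset=[[0,-0.001,0.03],[0,0,0.045],[0,0,0.045],[0,0,0.045],[0,0,0.025],[0,0,0.014],[0,0,0.006],[0,0,0],[0,0,0]], grip=[0.55,0.55,0.55,0.55,0.55,0.55,0.55,0.55,0.55])

```text
time: 4.45
eef_pos: [0.53, 0.2808, 0.0141]
tcp_rot: [2.475, 1.934, 0.004]
contact_force: [0.1, 0.8, 0.1]
finger_gap: 0.547
```

```bash
python3 - <<'E'
from h import *
np.set_printoptions(precision=4,suppress=True)
o=env.get_obs();print(o['time'],o['eef_pos'],o['contact_force'],o['finger_gap'])
im=camera("side");cv2.imwrite("pics/side3.png",cv2.resize(im[120:280,240:480],None,fx=3,fy=3))
E
```

```text
4.45 [0.53   0.2808 0.0141] [0.129  0.783  0.1239] 0.5474512333271118
```

View pics/side3.png

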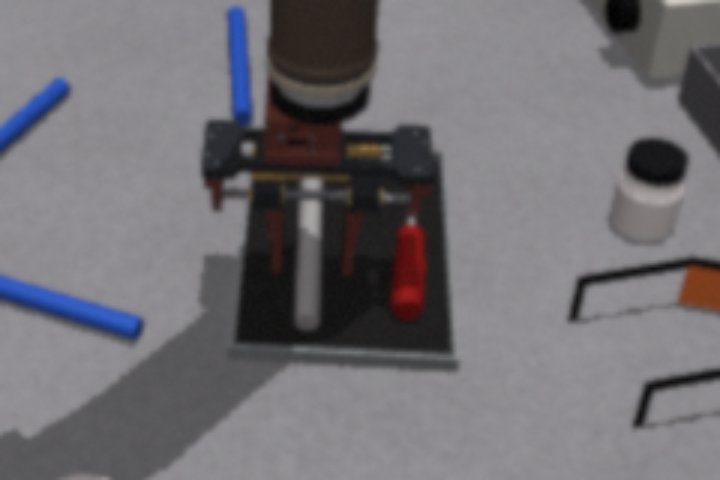

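Request:
arm_command(rotation=[[0,0,0],[0,0,0],[0,0,0],[0,0,0],[0,0,0],[0,0,0],[0,0,0]], offset=[[0,0,0.004],[0,0,0.0035],[0,0,0],[0,0,0],[0,0,0],[0,0,0],[0,0,0]], grip=[0.55,0.55,0.55,0,0,0,0], grip_force=60)

```text
time: 5.2
eef_pos: [0.5288, 0.2803, 0.0052]
tcp_rot: [-2.475, -1.934, 0.0]
contact_force: [2.0, -1.2, -1.3]
finger_gap: 0.225
```

Request:
arm_command(rotation=[[0,0,0],[0,0,0],[0,0,0],[0,0,0],[0,0,0],[0,0,0],[0,0,0]], offset=[[0,0,-0.01],[0,0,-0.02],[0,0,-0.03],[0,0,-0.04],[0,0,-0.03],[0,0,-0.02],[0,0,0]], grip=[0,0,0,0,0,0,0])

```text
time: 5.9
eef_pos: [0.5304, 0.2809, 0.1585]
tcp_rot: [2.475, 1.933, 0.008]
contact_force: [0.5, -0.4, -4.9]
finger_gap: 0.215
```

```bash
python3 - <<'E'
from h import *
np.set_printoptions(precision=4,suppress=True)
o=env.get_obs();R=Rn.from_rotvec(o['tcp_rot']).as_matrix();print(o['time'],o['eef_pos'],o['contact_force'],o['wrist_torque'],o['finger_gap'],np.degrees(np.arctan2(R[1,0],R[0,0])))
im=camera("side");cv2.imwrite("pics/side4.png",cv2.resize(im[80:280,220:480],None,fx=3,fy=3))
im=camera("wrist");cv2.imwrite("pics/wrist4.png",im)
E
```

```text
5.9 [0.5304 0.2809 0.1585] [ 0.5196 -0.3925 -4.851 ] [-0.1078 -0.0066 -0.0284] 0.215296421829806 75.9879174677156
```

View pics/side4.png

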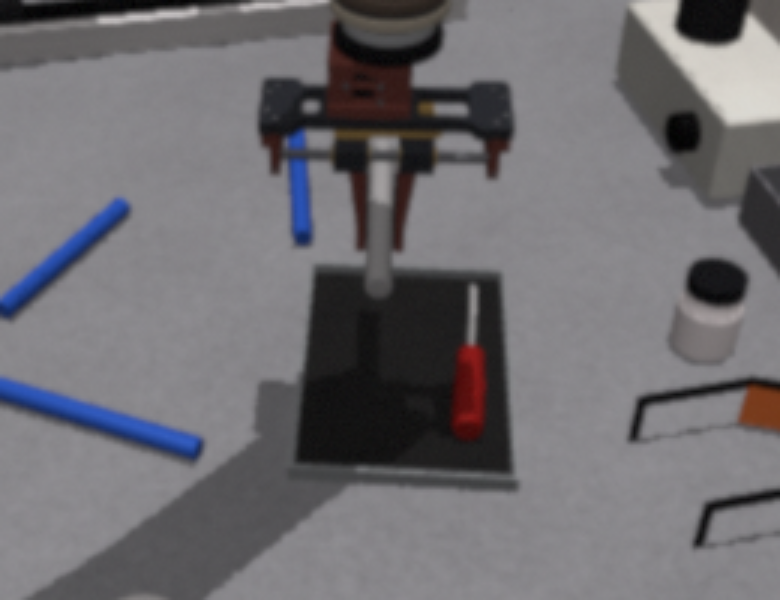

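View pics/wrist4.png

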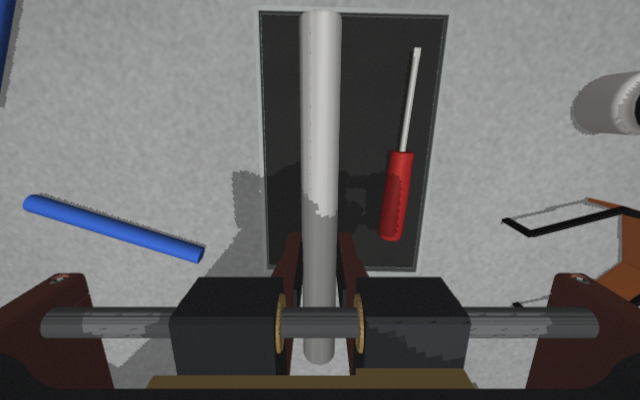

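```bash
python3 - <<'E'
from h import *
np.set_printoptions(precision=1,suppress=True)
m=camera_model("wrist");o=env.get_obs();R=Rn.from_rotvec(o['tcp_rot']).as_matrix();p=o['eef_pos']
for pitch in(-4,-2,0,2,4):   # + = nose up
  for f in(.12,):
    a=np.radians(pitch);d=R[:,0]*np.cos(a)-R[:,2]*np.sin(a);n=-R[:,2]*np.cos(a)-R[:,0]*np.sin(a)
    c=p-R[:,2]*.009
    tip=c+d*f
    t=np.linspace(0,2*np.pi,60)
    q=proj(m,tip+.01*(np.outer(np.cos(t),R[:,1])+np.outer(np.sin(t),n)))
    s=proj(m,np.array([c+d*f+.01*R[:,1],c+d*f-.01*R[:,1],c+d*.05+.01*R[:,1],c+d*.05-.01*R[:,1]]))
    print(pitch,q.min(0),q.max(0),'w at tip',s[:2,0],'rear',proj(m,c-d*.07)[0])
im=cv2.imread("pics/wrist4.png");cv2.imwrite("pics/w4c.png",cv2.resize(im[:100,270:370],None,fx=6,fy=6))
E
```

```text
-4 [298.2  15.1] [339.8  29.9] w at tip [339.8 298.3] rear [319.5 359.4]
-2 [297.6  12.5] [340.4  26.5] w at tip [340.4 297.7] rear [319.5 356.5]
0 [297.   10.1] [341.   23.2] w at tip [341. 297.] rear [319.5 353.5]
2 [296.3   8. ] [341.7  20.1] w at tip [341.6 296.3] rear [319.5 350.5]
4 [295.6   6.2] [342.4  17.2] w at tip [342.3 295.6] rear [319.5 347.4]
```

View pics/w4c.png

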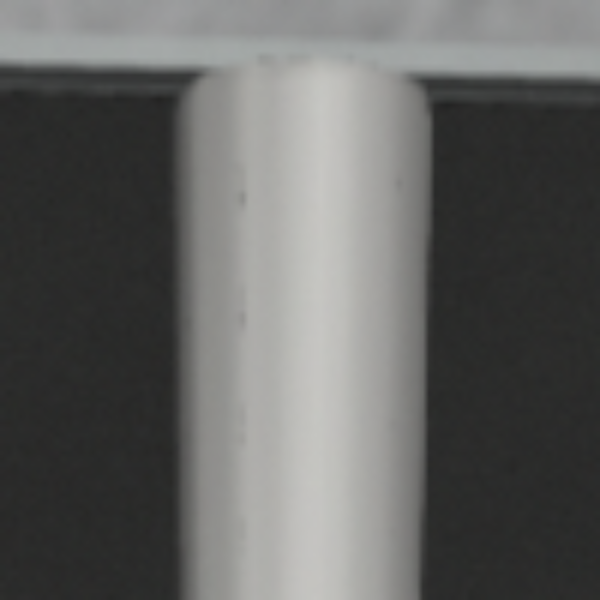

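Request:
arm_command(rotation=[[0,0,0],[0,0,0],[0,0,0],[0,0,0],[0,0,0],[0,0,0],[0,0,0],[0,0,0],[0,0,0],[0,0,0],[0,0,0],[0,0,0],[0,0,0],[0,0,7],[0,0,8],[0,0,8],[0,0,8],[0,0,6],[0,0,0],[0,0,0]], offset=[[-0.03,0.004,0],[-0.04,0.004,0],[-0.045,0.004,0],[-0.045,0.004,0],[-0.045,0.004,0],[-0.045,0.004,0],[-0.045,0.004,0],[-0.045,0.004,0],[-0.045,0.004,0],[-0.045,0.003,0],[-0.045,0.003,0],[-0.04,0.003,0],[-0.025,0.002,0],[0,0,0],[0,0,0],[0,0,0],[0,0,0],[0,0,0],[0,0,0],[0,0,0]], grip=[0,0,0,0,0,0,0,0,0,0,0,0,0,0,0,0,0,0,0,0])

```text
time: 8.0
eef_pos: [0.4433, -0.2547, 0.1539]
tcp_rot: [-2.958, -1.053, 0.003]
contact_force: [0.0, 0.4, -4.5]
finger_gap: 0.213
```

```bash
cat > look.py <<'E'
from h import *
import sys
np.set_printoptions(precision=4,suppress=True)
tag=sys.argv[1]
o=env.get_obs();R=Rn.from_rotvec(o['tcp_rot']).as_matrix();print(o['time'],o['eef_pos'],'F',o['contact_force'],'T',o['wrist_torque'],o['finger_gap'],'yaw',np.degrees(np.arctan2(R[1,0],R[0,0])),'q',o['qpos'])
c=[]
np.savez(f"st{tag}.npz",p=o['eef_pos'],R=R,**{"w"+k:v for k,v in camera_model("wrist").items()})
for n in["scene","side","wrist"]:
    im=camera(n);cv2.imwrite(f"pics/{n}_{tag}.png",im)
s=cv2.imread(f"pics/scene_{tag}.png")[120:260,60:270]; d=cv2.imread(f"pics/side_{tag}.png")[260:400,310:520]
cv2.imwrite(f"pics/two_{tag}.png",cv2.vconcat([cv2.resize(s,None,fx=3,fy=2.1),cv2.resize(d,None,fx=3,fy=2.1)])) if 0 else cv2.imwrite(f"pics/two_{tag}.png",cv2.resize(cv2.hconcat([s,d]),None,fx=1.9,fy=1.9,interpolation=cv2.INTER_CUBIC))
E
python3 look.py a
```

```text
8.0 [ 0.4433 -0.2547  0.1539] F [ 0.0475  0.4481 -4.4535] T [-0.0568  0.1685 -0.0315] 0.21329894775247119 yaw 39.1999152379748 q [ 0.2225  0.2963  0.2482  1.9598 -0.0912  0.8984 -0.3693]
```

View pics/two_a.png

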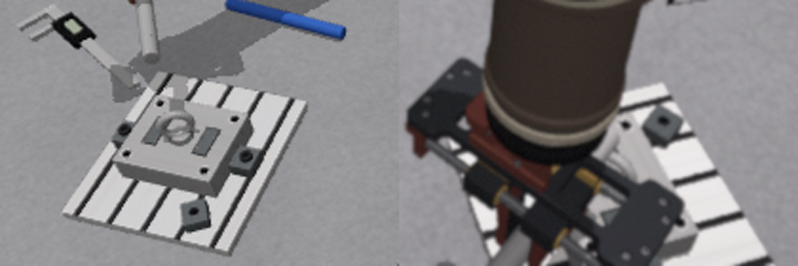

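View pics/wrist_a.png

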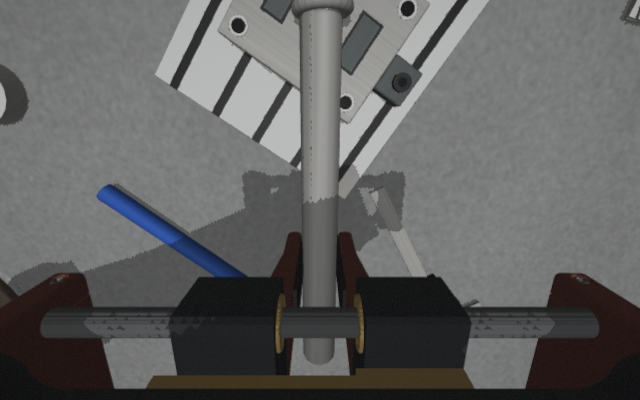

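Request:
arm_command(rotation=[[0,0,0],[0,0,0],[0,0,0],[0,0,0],[0,0,0],[0,0,0]], offset=[[0,0.002,0.02],[0,0,0.035],[0,0,0.025],[0,0,0.009],[0,0,0],[0,0,0]], grip=[0,0,0,0,0,0])

```text
time: 8.75
eef_pos: [0.4459, -0.2571, 0.067]
tcp_rot: [2.961, 1.049, 0.001]
contact_force: [0.1, -0.2, -3.8]
finger_gap: 0.217
```

```bash
python3 look.py b; python3 - <<'E'
import cv2
s=cv2.imread('pics/scene_b.png')[150:230,100:200];cv2.imwrite('pics/sb.png',cv2.resize(s,None,fx=7,fy=7,interpolation=cv2.INTER_CUBIC))
E
```

```text
8.75 [ 0.4459 -0.2571  0.067 ] F [ 0.1376 -0.1873 -3.7739] T [-0.0442  0.1445  0.0353] 0.21713207857562491 yaw 39.008343876799074 q [ 0.2535  0.4269  0.221   2.026  -0.1412  0.7016 -0.3267]
```

View pics/sb.png

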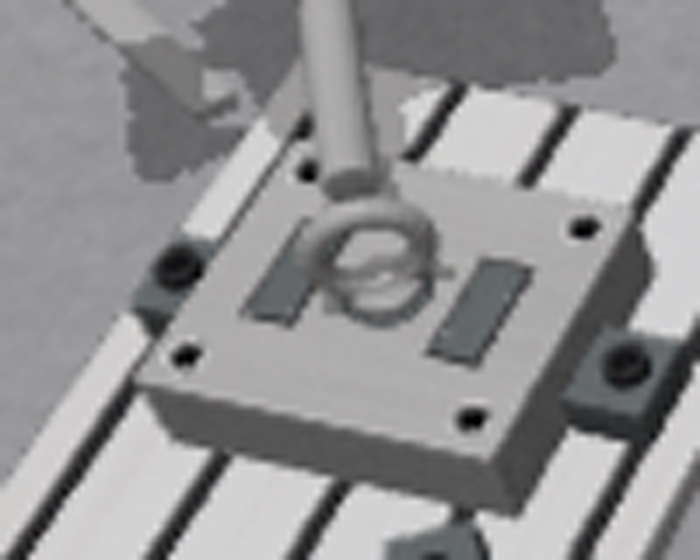

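View pics/wrist_b.png

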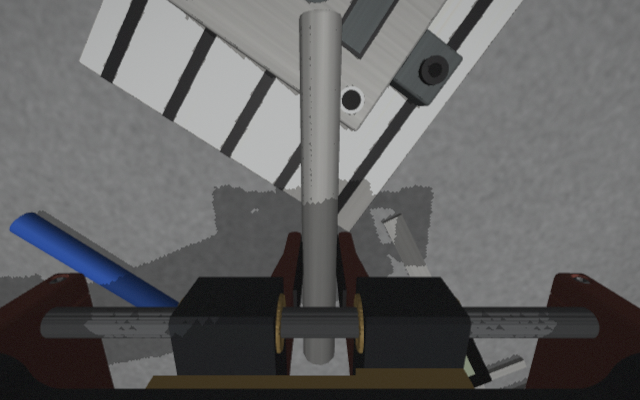

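View pics/side_b.png

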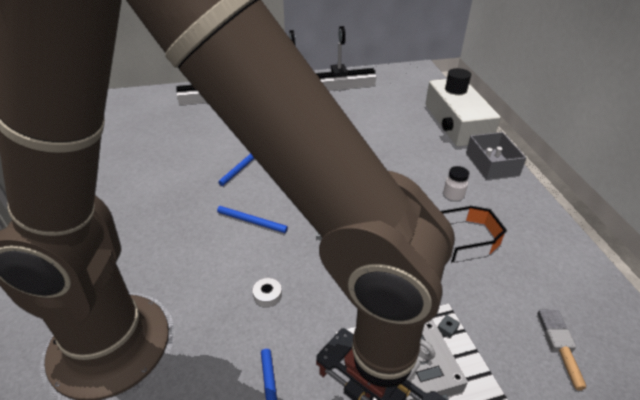

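```bash
cat > ov.py <<'E'
from fit import *
import sys
tag,n=sys.argv[1],sys.argv[2]; ex,ey,eyaw=float(sys.argv[3]),float(sys.argv[4]),np.radians(float(sys.argv[5]))
f=float(sys.argv[6]) if len(sys.argv)>6 else .12; pitch=np.radians(float(sys.argv[7])) if len(sys.argv)>7 else 0; lat=float(sys.argv[8]) if len(sys.argv)>8 else 0; dz=float(sys.argv[9]) if len(sys.argv)>9 else 0
st=np.load(f"st{tag}.npz");R=st['R'];p=st['p']
m={k[1:]:st[k] for k in('wK','wR','wt')} if n=="wrist" else camera_model(n)
im=cv2.imread(f"pics/{n}_{tag}.png")
c=proj(m,[ex,ey,.0735])[0].astype(int); h=40; c[1]=max(c[1],h); Z=8
v=cv2.resize(im[c[1]-h:c[1]+h,c[0]-h:c[0]+h],None,fx=Z,fy=Z,interpolation=cv2.INTER_CUBIC)
def pl(X,col,cl=False):
    q=((proj(m,X)-c+h+.5)*Z).round().astype(np.int32); cv2.polylines(v,[q],cl,col,1)
import fit; fit.S=Z
r=fit.render(m,(ex,ey,eyaw),c-.5); cs,_=cv2.findContours(r,cv2.RETR_LIST,cv2.CHAIN_APPROX_NONE);cv2.drawContours(v,cs,-1,(0,255,0),1)
a0=p-R[:,2]*(.009+dz)+R[:,1]*lat; d=R[:,0]*np.cos(pitch)-R[:,2]*np.sin(pitch); nn=np.cross(d,R[:,1])
t=np.linspace(0,2*np.pi,60); circ=lambda f:a0+d*f+.01*(np.outer(np.cos(t),R[:,1])+np.outer(np.sin(t),nn))
hull=[]
for A in(circ(f),circ(f-.1)): hull.append(proj(m,A))
H=cv2.convexHull(((np.vstack(hull)-c+h+.5)*Z).astype(np.float32)).round().astype(np.int32);cv2.polylines(v,[H],True,(0,0,255),1)
cv2.imwrite(f"pics/ov_{n}_{tag}.png",v)
e=R.T@(np.array([ex,ey,.0735])-p); print('eye in tool',np.round(e,4),'expected (.., %.4f, %.4f)'%(lat,-.009-dz))
E
python3 ov.py b scene 0.5615 -0.162 -51
```

```text
eye in tool [ 0.1497 -0.0011 -0.0064] expected (.., 0.0000, -0.0090)
```

View pics/ov_scene_b.png

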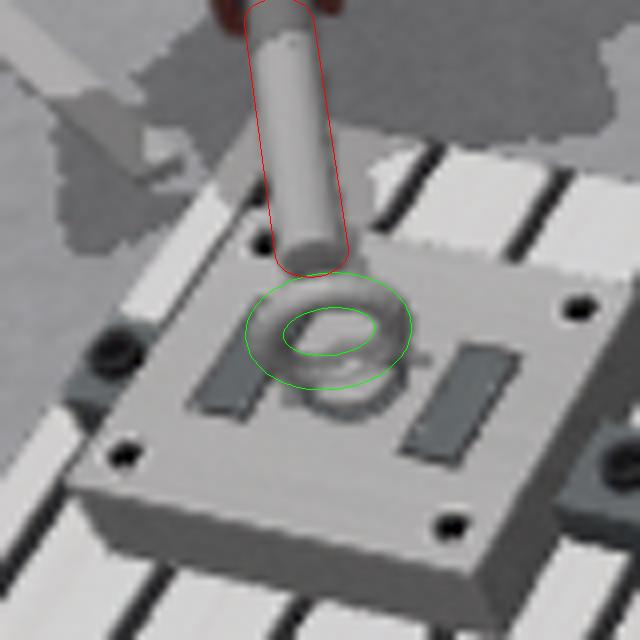

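```bash
python3 ov.py b wrist 0.5615 -0.162 -51; python3 - <<'E'
from h import *
im=cv2.imread('pics/wrist4.png');g=im.mean(2)
for tag in('4',):
  for r in(30,60,90,120,150,180,200): 
    row=g[r,285:355]; d=np.diff(row); print(r,[ (285+i, round(float(row[i]))) for i in range(0,70,3)] if r==60 else '', 'L',285+np.argmax(d[:35]),'R',285+35+np.argmin(d[35:]))
o=np.load('stb.npz');R,p=o['R'],o['p'];m={k[1:]:o[k] for k in('wK','wR','wt')}
# silhouette edges of a cylinder: for pitch values
C=-m['R'].T@m['t']
for pitch in(-4,-2,0,2):
    a=np.radians(pitch);dd=R[:,0]*np.cos(a)-R[:,2]*np.sin(a);c=p-R[:,2]*.009
    out=[]
    for f in np.arange(.03,.12,.005):
        q=c+dd*f; w=C-q; w-=dd*(w@dd); D=np.linalg.norm(w); w/=D; s=np.cross(dd,w); sb=.01/D; cb=np.sqrt(1-sb**2)
        e=[q+.01*(sb*w+k*cb*s) for k in(1,-1)]; P=proj(m,np.array(e)); out.append((P[:,1].mean(),P[:,0].min(),P[:,0].max()))
    out=np.array(out)[::-1]
    print(pitch,[ (r,round(float(np.interp(r,out[:,0],out[:,1])),1),round(float(np.interp(r,out[:,0],out[:,2])),1)) for r in(30,60,90,120,150,180,200)])
E
```

```text
eye in tool [ 0.1497 -0.0011 -0.0064] expected (.., 0.0000, -0.0090)
30  L 298 R 341
60 [(285, 42), (288, 43), (291, 42), (294, 42), (297, 41), (300, 88), (303, 135), (306, 143), (309, 158), (312, 172), (315, 172), (318, 184), (321, 194), (324, 194), (327, 185), (330, 170), (333, 159), (336, 138), (339, 118), (342, 43), (345, 43), (348, 42), (351, 42), (354, 41)] L 299 R 340
90  L 299 R 339
120  L 300 R 339
150  L 300 R 338
180  L 300 R 337
200  L 300 R 337
-4 [(30, 298.0, 339.3), (60, 298.4, 338.9), (90, 298.9, 338.6), (120, 299.4, 338.2), (150, 299.9, 337.8), (180, 300.3, 337.4), (200, 300.7, 337.2)]
-2 [(30, 297.4, 339.8), (60, 297.9, 339.4), (90, 298.5, 339.0), (120, 299.0, 338.5), (150, 299.6, 338.1), (180, 300.2, 337.6), (200, 300.5, 337.3)]
0 [(30, 296.8, 340.4), (60, 297.5, 339.9), (90, 298.1, 339.4), (120, 298.7, 338.8), (150, 299.3, 338.3), (180, 300.0, 337.8), (200, 300.4, 337.5)]
2 [(30, 296.2, 341.0), (60, 296.9, 340.4), (90, 297.6, 339.8), (120, 298.3, 339.2), (150, 299.1, 338.6), (180, 299.8, 338.0), (200, 300.2, 337.6)]
```

View pics/ov_wrist_b.png

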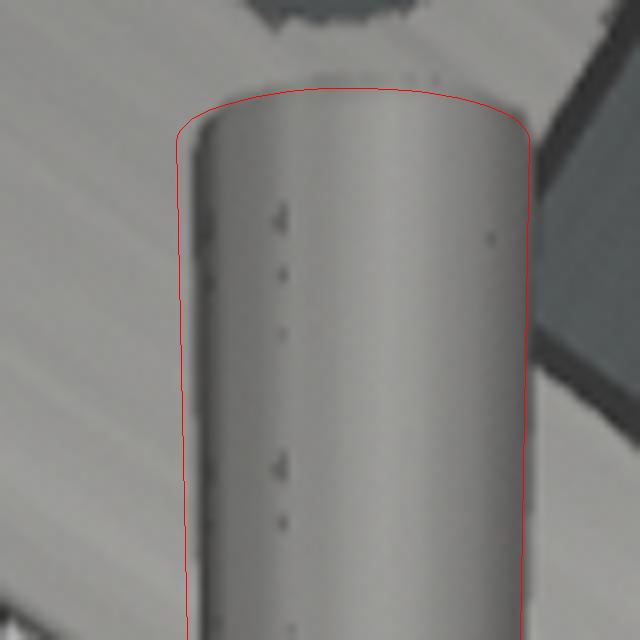

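```bash
for p in -2.5 0; do python3 ov.py b scene 0.5615 -0.162 -51 0.12 $p 0.0005; mv pics/ov_scene_b.png pics/o1_$p.png; python3 ov.py b wrist 0.5615 -0.162 -51 0.12 $p 0.0005; mv pics/ov_wrist_b.png pics/o2_$p.png; done; python3 -c "
import cv2
a=cv2.imread('pics/o1_-2.5.png')[0:450,150:550];b=cv2.imread('pics/o1_0.png')[0:450,150:550];cv2.imwrite('pics/oo.png',cv2.hconcat([a,b]))
a=cv2.imread('pics/o2_-2.5.png')[0:600,150:550];b=cv2.imread('pics/o2_0.png')[0:600,150:550];cv2.imwrite('pics/oo2.png',cv2.hconcat([a,b]))"
```

```text
eye in tool [ 0.1497 -0.0011 -0.0064] expected (.., 0.0005, -0.0090)
eye in tool [ 0.1497 -0.0011 -0.0064] expected (.., 0.0005, -0.0090)
eye in tool [ 0.1497 -0.0011 -0.0064] expected (.., 0.0005, -0.0090)
eye in tool [ 0.1497 -0.0011 -0.0064] expected (.., 0.0005, -0.0090)
```

View pics/oo.png

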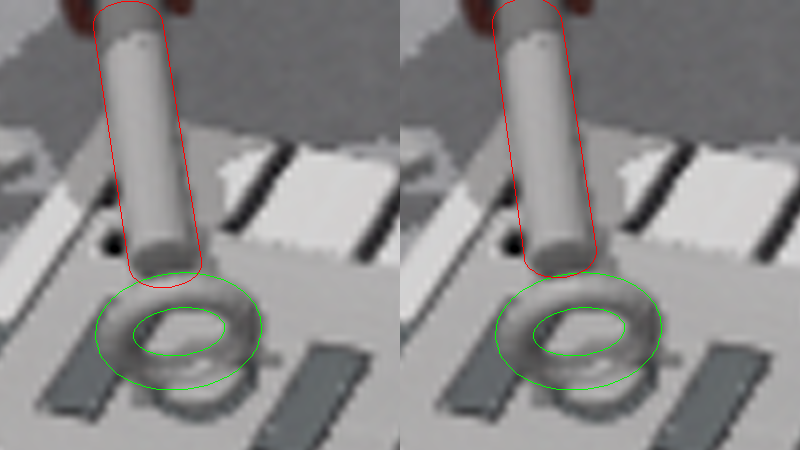

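View pics/oo2.png

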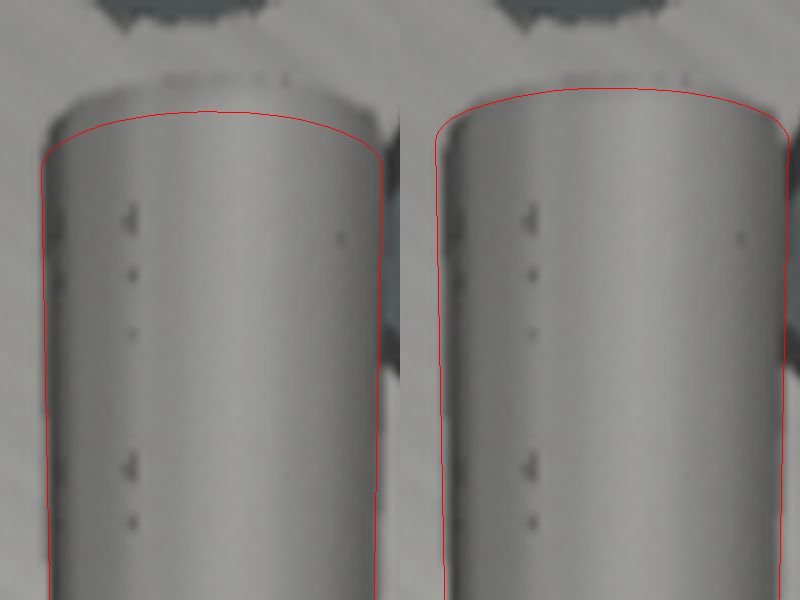

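Request:
arm_command(rotation=[[0,0,0],[0,0,0],[0,0,0],[0,0,0],[0,0,0]], offset=[[0.005,-0.0015,0],[0.008,0,0],[0.006,0,0],[0.003,0,0],[0,0,0]], grip=[0,0,0,0,0])

```text
time: 9.4
eef_pos: [0.462, -0.241, 0.0661]
tcp_rot: [-2.961, -1.051, -0.0]
contact_force: [0.8, 0.9, -4.5]
finger_gap: 0.216
```

```bash
python3 look.py c;python3 ov.py c scene 0.5615 -0.162 -51 0.12 -1.2 0.0005; python3 ov.py c wrist 0.5615 -0.162 -51 0.12 -1.2 0.0005
```

```text
9.4 [ 0.462  -0.241   0.0661] F [ 0.8041  0.8985 -4.5364] T [-0.0437  0.1996 -0.0033] 0.2155296910004906 yaw 39.07521302919136 q [ 0.2163  0.4375  0.2175  2.0103 -0.1414  0.7077 -0.3672]
eye in tool [ 0.127   0.0014 -0.0073] expected (.., 0.0005, -0.0090)
eye in tool [ 0.127   0.0014 -0.0073] expected (.., 0.0005, -0.0090)
```

View pics/ov_scene_c.png

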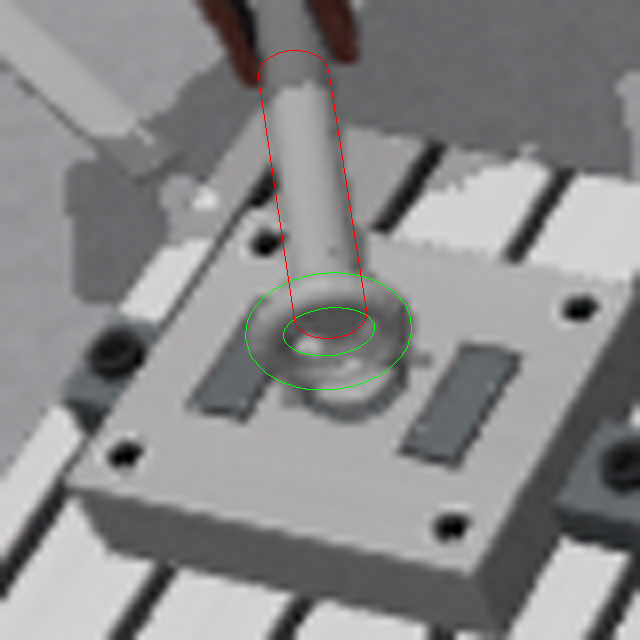

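View pics/ov_wrist_c.png

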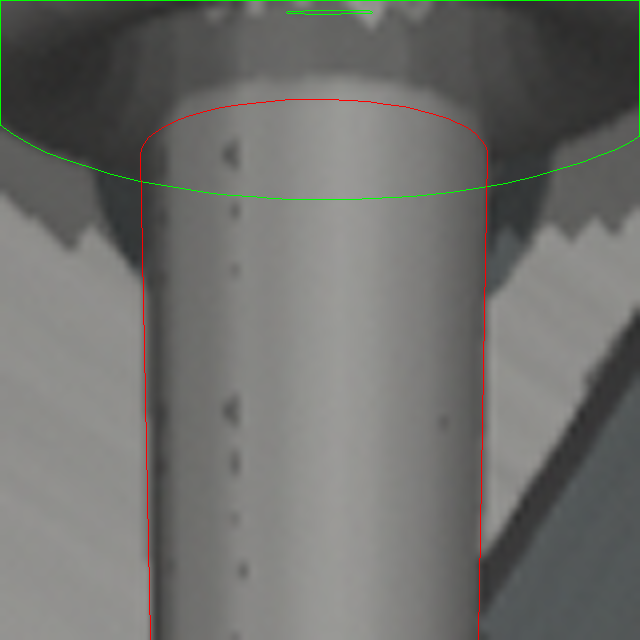

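Request:
arm_command(rotation=[[0,0,0],[0,0,0],[0,0,0],[0,0,0],[0,0,0]], offset=[[0.003,0,0],[0.003,0,0],[0.003,0,0],[0.003,0,0],[0,0,0]], grip=[0,0,0,0,0])

```text
time: 10.05
eef_pos: [0.4713, -0.2336, 0.0661]
tcp_rot: [-2.961, -1.05, -0.001]
contact_force: [-0.1, -0.3, -4.3]
finger_gap: 0.212
```

```bash
python3 look.py d;python3 ov.py d scene 0.5615 -0.162 -51 0.12 -1.2 0.0005; python3 ov.py d wrist 0.5615 -0.162 -51 0.12 -1.2 0.0005
```

```text
10.05 [ 0.4713 -0.2336  0.0661] F [-0.0627 -0.282  -4.2645] T [-0.1039  0.1633  0.0192] 0.21170749693990376 yaw 39.043975083617056 q [ 0.1985  0.4441  0.2161  1.9987 -0.1417  0.7126 -0.3876]
eye in tool [ 0.1152  0.0012 -0.0073] expected (.., 0.0005, -0.0090)
eye in tool [ 0.1152  0.0012 -0.0073] expected (.., 0.0005, -0.0090)
```

View pics/ov_scene_d.png

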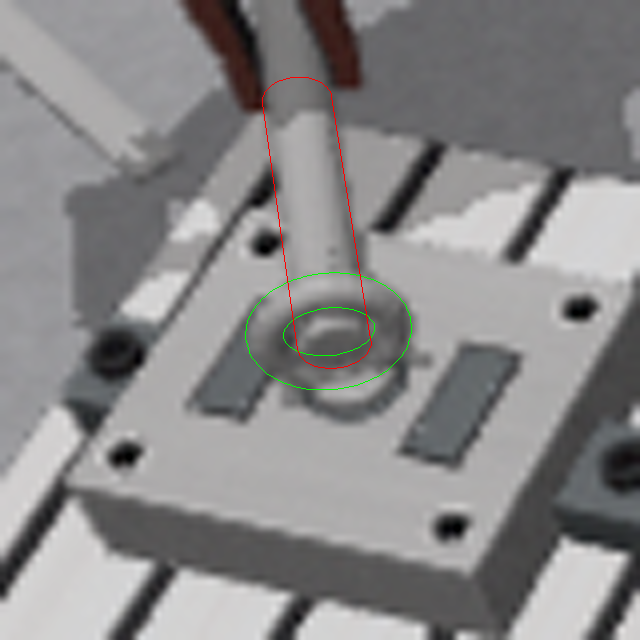

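View pics/ov_wrist_d.png

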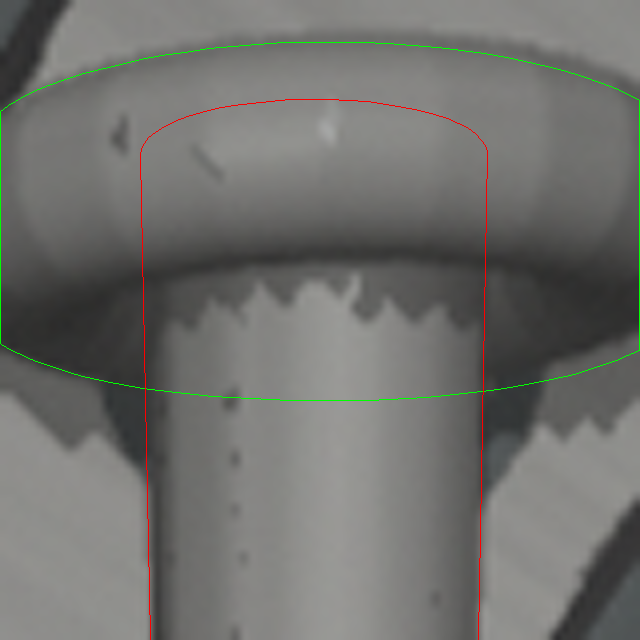

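Request:
arm_command(rotation=[[0,0,0],[0,0,0],[0,0,0],[0,0,0],[0,0,0],[0,0,0]], offset=[[0.004,0,0],[0.004,0,0],[0.004,0,0],[0.004,0,0],[0.002,0,0],[0,0,0]], grip=[0,0,0,0,0,0])

```text
time: 10.8
eef_pos: [0.485, -0.2224, 0.0661]
tcp_rot: [-2.961, -1.05, -0.0]
contact_force: [-0.1, -0.9, -4.6]
finger_gap: 0.215
```

```bash
python3 look.py e;python3 ov.py e scene 0.5615 -0.162 -51 0.12 -1.2 0.0005; python3 ov.py e wrist 0.5615 -0.162 -51 0.12 -1.2 0.0005
```

```text
10.8 [ 0.485  -0.2224  0.0661] F [-0.1135 -0.8801 -4.6167] T [-0.0329  0.1671 -0.0234] 0.21536840855642372 yaw 39.039389672861304 q [ 0.1719  0.4546  0.2143  1.9803 -0.1421  0.7208 -0.4174]
eye in tool [ 0.0974  0.0013 -0.0074] expected (.., 0.0005, -0.0090)
eye in tool [ 0.0974  0.0013 -0.0074] expected (.., 0.0005, -0.0090)
```

View pics/ov_scene_e.png

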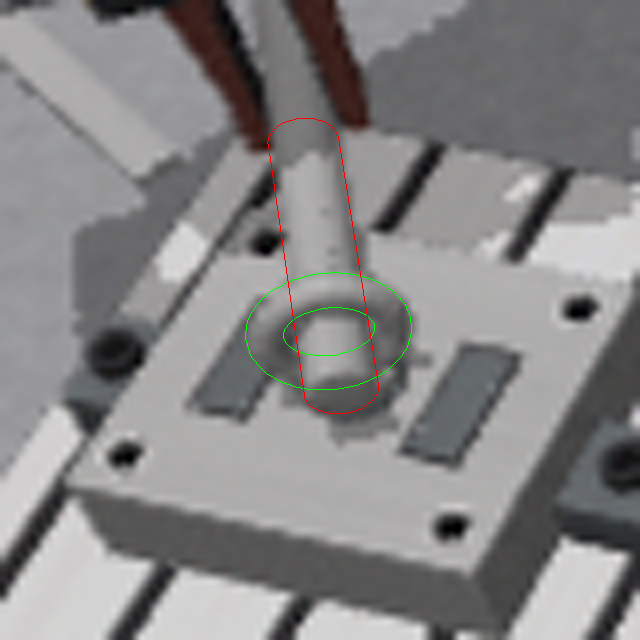

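View pics/wrist_e.png

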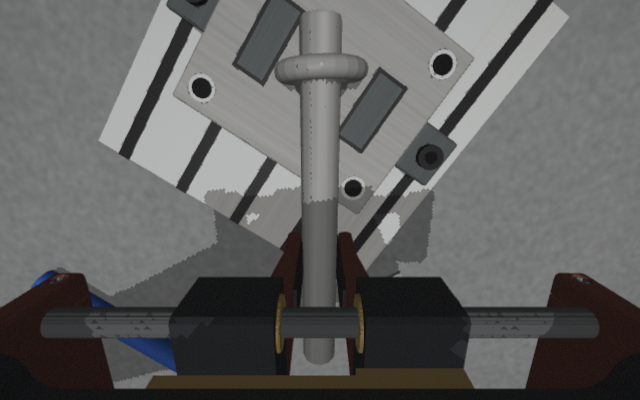

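Request:
arm_command(rotation=[[0,0,3],[0,0,4],[0,0,4],[0,0,4],[0,0,4],[0,0,4],[0,0,0],[0,0,0]], offset=[[0.0002,-0.0051,0],[0.0003,-0.0068,0],[0.0003,-0.0068,0],[0.0003,-0.0068,0],[0.0003,-0.0068,0],[0.0003,-0.0068,0],[0,0,0],[0,0,0]], grip=[0,0,0,0,0,0,0,0])

```text
time: 11.75
eef_pos: [0.4672, -0.1883, 0.0663]
tcp_rot: [3.11, 0.441, 0.0]
contact_force: [-0.3, 0.4, -4.0]
finger_gap: 0.215
```

```bash
cat > feel.py <<'E'
from h import *
np.set_printoptions(precision=4,suppress=True)
o=env.get_obs();R=Rn.from_rotvec(o['tcp_rot']).as_matrix();p=o['eef_pos'];E=np.array([.5615,-.162,.0735])
F=o['contact_force'];T=o['wrist_torque'];r=p-E
print('t',round(o['time'],2),'p',p,'yaw %.2f'%np.degrees(np.arctan2(R[1,0],R[0,0])),'F',F,'Ftool',R.T@F,'Tz %.3f'%T[2],'tau %.3f'%(T[2]+r[0]*F[1]-r[1]*F[0]),'eye in tool',R.T@(E-p),'gap %.3f'%o['finger_gap'])
E
python3 feel.py
```

```text
t 11.75 p [ 0.4672 -0.1883  0.0663] yaw 16.12 F [-0.3335  0.4189 -4.0055] Ftool [-0.2046 -0.4962  4.0053] Tz 0.077 tau 0.028 eye in tool [ 0.0979  0.0009 -0.0072] gap 0.215
```

Request:
arm_command(rotation=[[0,0,2],[0,0,2],[0,0,2],[0,0,0]], offset=[[0.0001,-0.0034,0],[0.0001,-0.0034,0],[0.0001,-0.0034,0],[0,0,0]], grip=[0,0,0,0])

```text
time: 12.15
eef_pos: [0.4651, -0.1783, 0.0662]
tcp_rot: [3.129, 0.275, 0.0]
contact_force: [-0.2, 0.0, -4.6]
finger_gap: 0.211
```

```bash
python3 feel.py
```

```text
t 12.15 p [ 0.4651 -0.1783  0.0662] yaw 10.06 F [-0.22    0.0449 -4.6291] Ftool [-0.2097 -0.0834  4.629 ] Tz 0.036 tau 0.028 eye in tool [ 0.0978  0.0008 -0.0073] gap 0.211
```

Request:
arm_command(rotation=[[0,0,2],[0,0,2],[0,0,2],[0,0,0]], offset=[[0.0001,-0.0034,0],[0.0001,-0.0034,0],[0.0001,-0.0034,0],[0,0,0]], grip=[0,0,0,0])

```text
time: 12.55
eef_pos: [0.4638, -0.1685, 0.0662]
tcp_rot: [3.139, 0.112, 0.0]
contact_force: [-0.2, -1.4, -4.4]
finger_gap: 0.217
```

```bash
python3 feel.py
```

```text
t 12.55 p [ 0.4638 -0.1685  0.0662] yaw 4.08 F [-0.2243 -1.4066 -4.4468] Ftool [-0.3238  1.385   4.4475] Tz 0.101 tau 0.237 eye in tool [ 0.0979  0.0005 -0.0073] gap 0.217
```

Request:
arm_command(rotation=[[0,0,2],[0,0,2],[0,0,2],[0,0,0]], offset=[[0.0001,-0.0034,0],[0.0001,-0.0034,0],[0.0001,-0.0034,0],[0,0,0]], grip=[0,0,0,0])

```text
time: 12.95
eef_pos: [0.4637, -0.1582, 0.0661]
tcp_rot: [3.141, -0.052, -0.0]
contact_force: [-0.5, -1.0, -4.8]
finger_gap: 0.213
```

```bash
python3 feel.py
```

```text
t 12.95 p [ 0.4637 -0.1582  0.0661] yaw -1.91 F [-0.5476 -0.9949 -4.7592] Ftool [-0.5135  1.0108  4.7597] Tz 0.084 tau 0.183 eye in tool [ 0.0979  0.0005 -0.0074] gap 0.213
```

Request:
arm_command(rotation=[[0,0,2],[0,0,2],[0,0,2],[0,0,2],[0,0,2],[0,0,2],[0,0,1],[0,0,0]], offset=[[0.0001,-0.0034,0],[0.0001,-0.0034,0],[0.0001,-0.0034,0],[0.0001,-0.0034,0],[0.0001,-0.0034,0],[0.0001,-0.0034,0],[0,-0.0017,0],[0,0,0]], grip=[0,0,0,0,0,0,0,0])

```text
time: 13.75
eef_pos: [0.467, -0.1363, 0.0661]
tcp_rot: [3.115, -0.408, -0.001]
contact_force: [-1.0, -1.2, -3.6]
finger_gap: 0.215
```

```bash
python3 feel.py
```

```text
t 13.75 p [ 0.467  -0.1363  0.0661] yaw -14.93 F [-0.9613 -1.1507 -3.6069] Ftool [-0.6309  1.3586  3.6074] Tz 0.012 tau 0.146 eye in tool [ 0.0979  0.0005 -0.0075] gap 0.215
```

Request:
arm_command(rotation=[[0,0,0.5],[0,0,0.5],[0,0,0.5],[0,0,0]], offset=[[0,-0.00085,0],[0,-0.00085,0],[0,-0.00085,0],[0,0,0]], grip=[0,0,0,0])

```text
time: 14.15
eef_pos: [0.4678, -0.1336, 0.0661]
tcp_rot: [3.109, -0.451, -0.0]
contact_force: [-1.7, -1.8, -5.9]
finger_gap: 0.217
```

```bash
python3 feel.py
```

```text
t 14.15 p [ 0.4678 -0.1336  0.0661] yaw -16.52 F [-1.7266 -1.7987 -5.9083] Ftool [-1.1429  2.2147  5.9087] Tz -0.006 tau 0.211 eye in tool [ 0.0979  0.0006 -0.0074] gap 0.217
```

Request:
arm_command(rotation=[[0,0,0.5],[0,0,0.5],[0,0,0.5],[0,0,0]], offset=[[0,-0.00085,0],[0,-0.00085,0],[0,-0.00085,0],[0,0,0]], grip=[0,0,0,0])

```text
time: 14.55
eef_pos: [0.4686, -0.131, 0.0661]
tcp_rot: [3.103, -0.492, -0.0]
contact_force: [-1.9, -0.8, -4.3]
finger_gap: 0.213
```

```bash
python3 feel.py
```

```text
t 14.55 p [ 0.4686 -0.131   0.0661] yaw -18.02 F [-1.8604 -0.8344 -4.2552] Ftool [-1.5103  1.3688  4.2555] Tz -0.085 tau 0.050 eye in tool [ 0.0979  0.0007 -0.0074] gap 0.213
```

Request:
arm_command(rotation=[[0,0,0.5],[0,0,0.5],[0,0,0]], offset=[[0,-0.00085,0],[0,-0.00085,0],[0,0,0]], grip=[0,0,0])

```text
time: 14.85
eef_pos: [0.4692, -0.1294, 0.0661]
tcp_rot: [-3.098, 0.519, 0.0]
contact_force: [-2.5, -2.4, -4.2]
finger_gap: 0.215
```

```bash
python3 feel.py
```

```text
t 14.85 p [ 0.4692 -0.1294  0.0661] yaw -19.02 F [-2.5246 -2.4214 -4.1602] Ftool [-1.5971  3.1119  4.1605] Tz -0.049 tau 0.257 eye in tool [ 0.0979  0.0007 -0.0074] gap 0.215
```

Request:
arm_command(rotation=[[0,0,0.5],[0,0,0.5],[0,0,0]], offset=[[0,-0.00085,0],[0,-0.00085,0],[0,0,0]], grip=[0,0,0])

```text
time: 15.15
eef_pos: [0.4698, -0.1278, 0.0661]
tcp_rot: [-3.094, 0.546, 0.0]
contact_force: [-3.3, -1.6, -4.2]
finger_gap: 0.213
```

```bash
python3 feel.py
```

```text
t 15.15 p [ 0.4698 -0.1278  0.0661] yaw -20.02 F [-3.2691 -1.6329 -4.1653] Ftool [-2.5122  2.6534  4.1655] Tz -0.039 tau 0.223 eye in tool [ 0.0979  0.0008 -0.0074] gap 0.213
```

Request:
arm_command(rotation=[[0,0,0.5],[0,0,0.5],[0,0,0]], offset=[[0,-0.00085,0],[0,-0.00085,0],[0,0,0]], grip=[0,0,0])

```text
time: 15.45
eef_pos: [0.4703, -0.1262, 0.0661]
tcp_rot: [-3.089, 0.573, 0.0]
contact_force: [-2.1, -1.9, -4.7]
finger_gap: 0.216
```

```bash
python3 feel.py
```

```text
t 15.45 p [ 0.4703 -0.1262  0.0661] yaw -21.02 F [-2.1011 -1.9122 -4.6685] Ftool [-1.2749  2.5386  4.6686] Tz -0.072 tau 0.178 eye in tool [ 0.0979  0.0007 -0.0074] gap 0.216
```

Request:
arm_command(rotation=[[0,0,0.5],[0,0,0.5],[0,0,0]], offset=[[0,-0.00085,0],[0,-0.00085,0],[0,0,0]], grip=[0,0,0])

```text
time: 15.75
eef_pos: [0.471, -0.1246, 0.0661]
tcp_rot: [3.084, -0.6, -0.0]
contact_force: [-3.0, -2.1, -4.5]
finger_gap: 0.216
```

```bash
python3 feel.py
```

```text
t 15.75 p [ 0.471  -0.1246  0.0661] yaw -22.02 F [-2.9775 -2.0667 -4.4507] Ftool [-1.9853  3.0323  4.4508] Tz -0.073 tau 0.225 eye in tool [ 0.0979  0.0007 -0.0074] gap 0.216
```

Request:
arm_command(rotation=[[0,0,0.5],[0,0,0.5],[0,0,0]], offset=[[0,-0.00085,0],[0,-0.00085,0],[0,0,0]], grip=[0,0,0])

```text
time: 16.05
eef_pos: [0.4717, -0.1231, 0.0661]
tcp_rot: [3.078, -0.627, 0.0]
contact_force: [-2.9, -1.8, -4.4]
finger_gap: 0.216
```

```bash
python3 feel.py
```

```text
t 16.05 p [ 0.4717 -0.1231  0.0661] yaw -23.02 F [-2.8853 -1.7673 -4.3529] Ftool [-1.9645  2.755   4.3528] Tz -0.065 tau 0.206 eye in tool [ 0.0979  0.0007 -0.0074] gap 0.216
```

Request:
arm_command(rotation=[[0,0,0.5],[0,0,0.5],[0,0,0]], offset=[[0,-0.00085,0],[0,-0.00085,0],[0,0,0]], grip=[0,0,0])

```text
time: 16.35
eef_pos: [0.4724, -0.1215, 0.0661]
tcp_rot: [3.073, -0.654, 0.0]
contact_force: [-2.5, -0.6, -4.2]
finger_gap: 0.218
```

```bash
python3 feel.py
```

```text
t 16.35 p [ 0.4724 -0.1215  0.0661] yaw -24.02 F [-2.5053 -0.6019 -4.1891] Ftool [-2.0436  1.5697  4.1889] Tz -0.017 tau 0.138 eye in tool [ 0.0979  0.0007 -0.0073] gap 0.218
```

Request:
arm_command(rotation=[[0,0,0.5],[0,0,0.5],[0,0,0]], offset=[[0,-0.00085,0],[0,-0.00085,0],[0,0,0]], grip=[0,0,0])

```text
time: 16.65
eef_pos: [0.4731, -0.12, 0.0662]
tcp_rot: [3.067, -0.681, 0.0]
contact_force: [-1.9, -1.4, -4.0]
finger_gap: 0.216
```

```bash
python3 feel.py
```

```text
t 16.65 p [ 0.4731 -0.12    0.0662] yaw -25.02 F [-1.9214 -1.3549 -4.0435] Ftool [-1.1685  2.0406  4.0433] Tz -0.026 tau 0.175 eye in tool [ 0.0979  0.0007 -0.0073] gap 0.216
```

Request:
arm_command(rotation=[[0,0,0.5],[0,0,0.5],[0,0,0]], offset=[[0,-0.00085,0],[0,-0.00085,0],[0,0,0]], grip=[0,0,0])

```text
time: 16.95
eef_pos: [0.4738, -0.1184, 0.0661]
tcp_rot: [3.061, -0.707, 0.0]
contact_force: [-0.9, -2.0, -4.7]
finger_gap: 0.207
```

```bash
python3 feel.py
```

```text
t 16.95 p [ 0.4738 -0.1184  0.0661] yaw -26.02 F [-0.8603 -1.9578 -4.7173] Ftool [0.0854 2.1367 4.7173] Tz -0.044 tau 0.166 eye in tool [ 0.0979  0.0007 -0.0073] gap 0.207
```

Request:
arm_command(rotation=[[0,0,0.5],[0,0,0.5],[0,0,0]], offset=[[0,-0.00085,0],[0,-0.00085,0],[0,0,0]], grip=[0,0,0])

```text
time: 17.25
eef_pos: [0.4746, -0.1169, 0.0662]
tcp_rot: [3.055, -0.734, 0.0]
contact_force: [-1.5, -0.6, -4.8]
finger_gap: 0.215
```

```bash
python3 feel.py
```

```text
t 17.25 p [ 0.4746 -0.1169  0.0662] yaw -27.02 F [-1.5333 -0.6333 -4.7757] Ftool [-1.0788  1.2608  4.7755] Tz -0.027 tau 0.097 eye in tool [ 0.0979  0.0007 -0.0073] gap 0.215
```

Request:
arm_command(rotation=[[0,0,0.5],[0,0,0.5],[0,0,0]], offset=[[0,-0.00085,0],[0,-0.00085,0],[0,0,0]], grip=[0,0,0])

```text
time: 17.55
eef_pos: [0.4753, -0.1154, 0.0661]
tcp_rot: [3.048, -0.761, 0.0]
contact_force: [-2.2, -1.7, -4.4]
finger_gap: 0.212
```

```bash
python3 feel.py
```

```text
t 17.55 p [ 0.4753 -0.1154  0.0661] yaw -28.02 F [-2.2122 -1.6836 -4.3514] Ftool [-1.1625  2.5255  4.3512] Tz -0.050 tau 0.198 eye in tool [ 0.0979  0.0006 -0.0073] gap 0.212
```

Request:
arm_command(rotation=[[0,0,0.5],[0,0,0.5],[0,0,0]], offset=[[0,-0.00085,0],[0,-0.00085,0],[0,0,0]], grip=[0,0,0])

```text
time: 17.85
eef_pos: [0.4762, -0.1139, 0.0662]
tcp_rot: [3.041, -0.787, 0.0]
contact_force: [-1.6, -2.2, -4.0]
finger_gap: 0.212
```

```bash
python3 feel.py
```

```text
t 17.85 p [ 0.4762 -0.1139  0.0662] yaw -29.02 F [-1.635  -2.2149 -4.0118] Ftool [-0.3558  2.7302  4.0116] Tz -0.062 tau 0.206 eye in tool [ 0.0979  0.0007 -0.0073] gap 0.212
```

Request:
arm_command(rotation=[[0,0,0.5],[0,0,0.5],[0,0,0]], offset=[[0,-0.00085,0],[0,-0.00085,0],[0,0,0]], grip=[0,0,0])

```text
time: 18.15
eef_pos: [0.477, -0.1124, 0.0662]
tcp_rot: [3.034, -0.814, 0.0]
contact_force: [-1.4, -1.9, -4.9]
finger_gap: 0.211
```

```bash
python3 feel.py
```

```text
t 18.15 p [ 0.477  -0.1124  0.0662] yaw -30.02 F [-1.4266 -1.8549 -4.9003] Ftool [-0.308   2.3199  4.9002] Tz -0.054 tau 0.174 eye in tool [ 0.098   0.0006 -0.0073] gap 0.211
```

Request:
arm_command(rotation=[[0,0,0.5],[0,0,0.5],[0,0,0]], offset=[[0,-0.00085,0],[0,-0.00085,0],[0,0,0]], grip=[0,0,0])

```text
time: 18.45
eef_pos: [0.4777, -0.111, 0.0661]
tcp_rot: [3.027, -0.84, 0.0]
contact_force: [-0.6, -2.0, -4.6]
finger_gap: 0.218
```

```bash
python3 feel.py
```

```text
t 18.45 p [ 0.4777 -0.111   0.0661] yaw -31.02 F [-0.5624 -2.0198 -4.5758] Ftool [0.5587 2.0202 4.576 ] Tz 0.009 tau 0.207 eye in tool [ 0.098   0.0005 -0.0073] gap 0.218
```

Request:
arm_command(rotation=[[0,0,0.5],[0,0,0.5],[0,0,0]], offset=[[0,-0.00085,0],[0,-0.00085,0],[0,0,0]], grip=[0,0,0])

```text
time: 18.75
eef_pos: [0.4784, -0.1098, 0.0661]
tcp_rot: [3.019, -0.867, -0.0]
contact_force: [-1.6, -4.7, -4.2]
finger_gap: 0.216
```

```bash
python3 feel.py
```

```text
t 18.75 p [ 0.4784 -0.1098  0.0661] yaw -32.03 F [-1.6293 -4.7218 -4.2045] Ftool [1.1236 4.8652 4.2066] Tz 0.045 tau 0.523 eye in tool [ 0.0981  0.0002 -0.0074] gap 0.216
```

Request:
arm_command(rotation=[[0,0,0.3],[0,0,0],[0,0,0]], offset=[[0,-0.0005,0],[0,0,0],[0,0,0]], grip=[0,0,0])

```text
time: 19.05
eef_pos: [0.4786, -0.1094, 0.0661]
tcp_rot: [3.017, -0.874, -0.0]
contact_force: [-2.7, -4.0, -3.6]
finger_gap: 0.217
```

```bash
python3 feel.py
```

```text
t 19.05 p [ 0.4786 -0.1094  0.0661] yaw -32.32 F [-2.7396 -3.9687 -3.5593] Ftool [-0.1926  4.817   3.5614] Tz 0.081 tau 0.553 eye in tool [ 0.0981  0.0001 -0.0074] gap 0.217
```

Request:
arm_command(rotation=[[0,0,0.3],[0,0,0],[0,0,0]], offset=[[0,-0.0005,0],[0,0,0],[0,0,0]], grip=[0,0,0])

```text
time: 19.35
eef_pos: [0.4788, -0.1091, 0.0661]
tcp_rot: [3.015, -0.882, -0.001]
contact_force: [-2.8, -5.2, -4.4]
finger_gap: 0.22
```

```bash
python3 feel.py
```

```text
t 19.35 p [ 0.4788 -0.1091  0.0661] yaw -32.62 F [-2.8232 -5.161  -4.3612] Ftool [0.4055 5.8663 4.3645] Tz 0.075 tau 0.652 eye in tool [ 0.0982 -0.     -0.0074] gap 0.220
```

Request:
arm_command(rotation=[[0,0,0.3],[0,0,0.3],[0,0,0],[0,0,0]], offset=[[0,-0.0005,0],[0,-0.0005,0],[0,0,0],[0,0,0]], grip=[0,0,0,0])

```text
time: 19.75
eef_pos: [0.4792, -0.1085, 0.0661]
tcp_rot: [3.01, -0.898, -0.001]
contact_force: [-2.9, -6.1, -4.3]
finger_gap: 0.213
```

```bash
python3 feel.py
```

```text
t 19.75 p [ 0.4792 -0.1085  0.0661] yaw -33.22 F [-2.9402 -6.1461 -4.2777] Ftool [0.9087 6.7485 4.2837] Tz 0.229 tau 0.892 eye in tool [ 0.0982 -0.0003 -0.0075] gap 0.213
```

Request:
arm_command(rotation=[[0,0,0.3],[0,0,0],[0,0,0]], offset=[[0,-0.0005,0],[0,0,0],[0,0,0]], grip=[0,0,0])

```text
time: 20.05
eef_pos: [0.4794, -0.1082, 0.066]
tcp_rot: [3.007, -0.906, -0.001]
contact_force: [-3.7, -5.9, -3.5]
finger_gap: 0.213
```

```bash
python3 feel.py
```

```text
t 20.05 p [ 0.4794 -0.1082  0.066 ] yaw -33.52 F [-3.6779 -5.8701 -3.4624] Ftool [0.1771 6.921  3.4699] Tz 0.263 tau 0.943 eye in tool [ 0.0982 -0.0005 -0.0075] gap 0.213
```

Request:
arm_command(rotation=[[0,0,-1],[0,0,-3],[0,0,-4],[0,0,-4],[0,0,-4],[0,0,-4],[0,0,-4],[0,0,-4],[0,0,-3],[0,0,-1],[0,0,0]], offset=[[0,0.0017,0],[0.0001,0.0051,0],[0.0002,0.0068,0],[0.0002,0.0068,0],[0.0002,0.0068,0],[0.0002,0.0068,0],[0.0002,0.0068,0],[0.0002,0.0068,0],[0.0001,0.0051,0],[0,0.0017,0],[0,0,0]], grip=[0,0,0,0,0,0,0,0,0,0,0])

```text
time: 21.15
eef_pos: [0.464, -0.1583, 0.0663]
tcp_rot: [-3.141, 0.042, -0.001]
contact_force: [0.2, 0.1, -4.4]
finger_gap: 0.214
```

```bash
python3 feel.py; python3 look.py f; python3 ov.py f wrist 0.5615 -0.162 -90 0.12 -1.2 0.0005
```

```text
t 21.15 p [ 0.464  -0.1583  0.0663] yaw -1.54 F [ 0.2078  0.1306 -4.4262] Ftool [ 0.201  -0.1338  4.4264] Tz 0.013 tau -0.001 eye in tool [ 0.0976  0.0011 -0.0072] gap 0.214
21.15 [ 0.464  -0.1583  0.0663] F [ 0.2078  0.1306 -4.4262] T [0.1042 0.2276 0.0126] 0.214269206823235 yaw -1.543482077590844 q [-0.0856  0.4097  0.3939  2.0918 -0.2459  0.6827 -1.1269]
eye in tool [ 0.0976  0.0011 -0.0072] expected (.., 0.0005, -0.0090)
```

View pics/wrist_f.png

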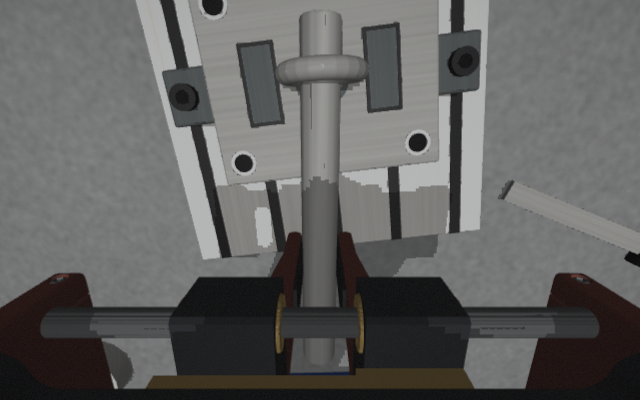

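Request:
arm_command(rotation=[[0,0,0],[0,0,0],[0,0,0],[0,0,0],[0,0,0],[0,0,0],[0,0,0]], offset=[[-0.004,0,0],[-0.008,0,0],[-0.01,0,0],[-0.01,0,0],[-0.008,0,0],[-0.003,0,0],[0,0,0]], grip=[0,0,0,0,0,0,0])

```text
time: 22.0
eef_pos: [0.4201, -0.1575, 0.0663]
tcp_rot: [-3.141, 0.042, -0.0]
contact_force: [0.7, 0.4, -4.3]
finger_gap: 0.214
```

```bash
python3 feel.py; python3 look.py g
```

```text
t 22.0 p [ 0.4201 -0.1575  0.0663] yaw -1.52 F [ 0.7493  0.4195 -4.2785] Ftool [ 0.737  -0.4385  4.2787] Tz -0.021 tau -0.083 eye in tool [ 0.1415  0.0008 -0.0072] gap 0.214
22.0 [ 0.4201 -0.1575  0.0663] F [ 0.7493  0.4195 -4.2785] T [ 0.0843  0.2053 -0.0206] 0.2141024313772729 yaw -1.5215358268409647 q [-0.0837  0.351   0.4043  2.1866 -0.228   0.6426 -1.1153]
```

View pics/wrist_g.png

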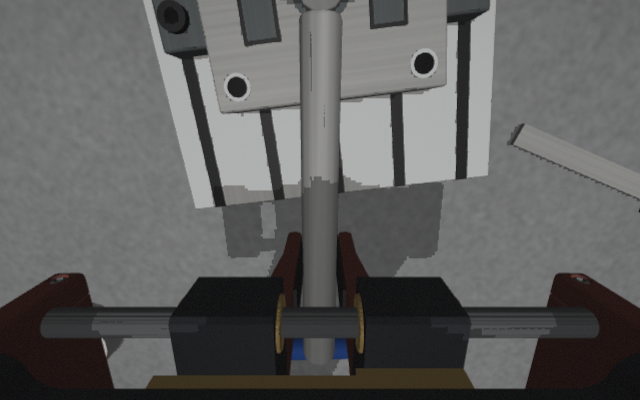

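View pics/two_g.png

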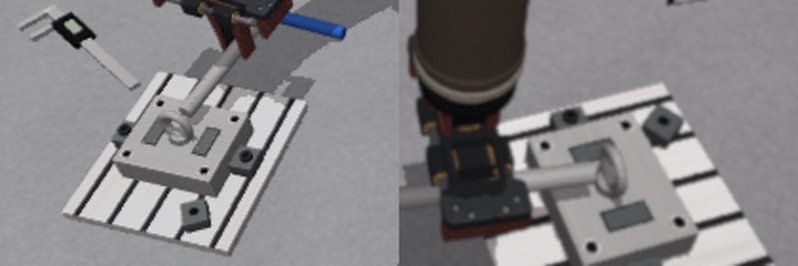

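Request:
arm_command(rotation=[[0,0,0],[0,0,0],[0,0,0],[0,0,0],[0,0,-4],[0,0,-8],[0,0,-8],[0,0,-8],[0,0,-8],[0,0,-8],[0,0,-8],[0,0,-8],[0,0,-8],[0,0,-6],[0,0,-3.5],[0,0,0]], offset=[[-0.005,0,-0.02],[0,0,-0.03],[0,0,-0.03],[0,0,-0.01],[0,0,0],[0,0,0],[0,0,0],[0,0,0],[0,0,0],[0,0,0],[0,0,0],[0,0,0],[0,0,0],[0,0,0],[0,0,0],[0,0,0]], grip=[0,0,0,0,0,0,0,0,0,0,0,0,0,0,0,0])

```text
time: 23.75
eef_pos: [0.4153, -0.1572, 0.1553]
tcp_rot: [-2.474, -1.935, 0.001]
contact_force: [-0.3, -0.9, -4.6]
finger_gap: 0.214
```

```bash
python3 feel.py
```

```text
t 23.75 p [ 0.4153 -0.1572  0.1553] yaw 76.06 F [-0.2589 -0.9164 -4.5818] Ftool [-0.9523 -0.0266  4.5817] Tz -0.050 tau 0.085 eye in tool [0.0305 0.1431 0.0817] gap 0.214
```

Request:
arm_command(rotation=[[0,0,0],[0,0,0],[0,0,0],[0,0,0],[0,0,0],[0,0,0],[0,0,0],[0,0,0],[0,0,0],[0,0,0],[0,0,0],[0,0,0],[0,0,0],[0,0,0]], offset=[[0.03,0.0004,0],[0.04,0.0004,0],[0.045,0.0004,0],[0.045,0.0004,0],[0.045,0.0004,0],[0.045,0.0004,0],[0.045,0.0004,0],[0.045,0.0004,0],[0.045,0.0004,0],[0.04,0.0004,0],[0.0275,0.0007,0],[0,0,0],[0,0,0],[0,0,0]], grip=[0,0,0,0,0,0,0,0,0,0,0,0,0,0])

```text
time: 25.15
eef_pos: [0.5293, 0.2791, 0.1554]
tcp_rot: [2.477, 1.931, -0.003]
contact_force: [1.0, -0.6, -4.9]
finger_gap: 0.21
```

```bash
python3 feel.py; python3 look.py h; python3 - <<'E'
import cv2
s=cv2.imread('pics/scene_h.png')[150:350,240:440];d=cv2.imread('pics/side_h.png')[80:280,240:440]
cv2.imwrite('pics/tw_h.png',cv2.resize(cv2.hconcat([s,d]),None,fx=2,fy=2,interpolation=cv2.INTER_CUBIC))
E
```

```text
t 25.15 p [0.5293 0.2791 0.1554] yaw 75.88 F [ 0.972  -0.551  -4.9278] Ftool [-0.2893  1.0806  4.9275] Tz -0.044 tau -0.455 eye in tool [-0.4198  0.1389  0.0825] gap 0.210
25.15 [0.5293 0.2791 0.1554] F [ 0.972  -0.551  -4.9278] T [-0.1681  0.0758 -0.044 ] 0.21015374090572192 yaw 75.8758791980851 q [-0.5997  0.43    0.0445  1.7396 -0.0217  0.9741 -0.7935]
```

View pics/tw_h.png

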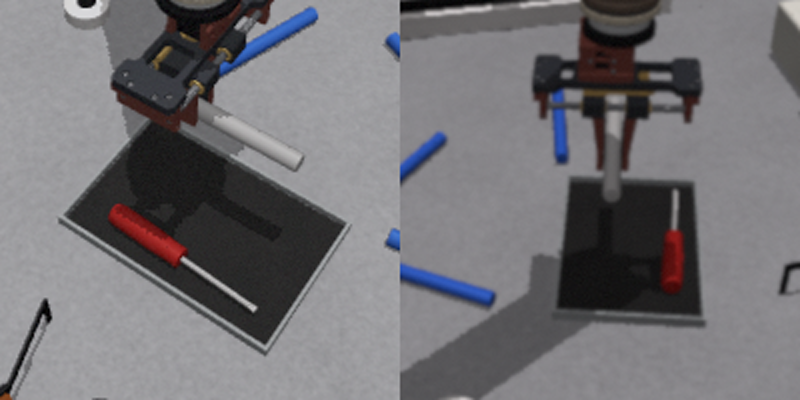

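View pics/wrist_h.png

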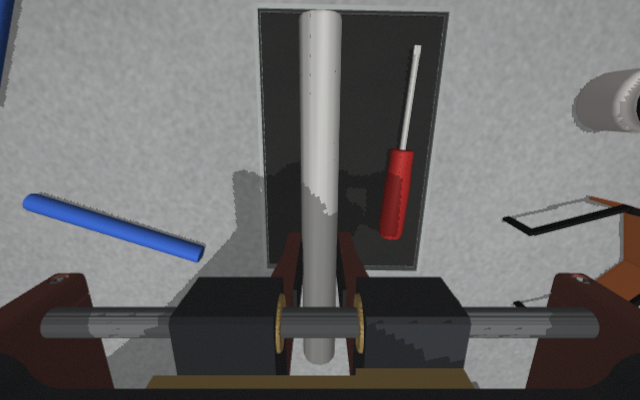

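Request:
arm_command(rotation=[[0,0,0],[0,0,0],[0,0,0],[0,0,0],[0,0,0],[0,0,0],[0,0,0],[0,0,0],[0,0,0]], offset=[[0,0,0.02],[0,0,0.035],[0,0,0.035],[0,0,0.03],[0,0,0.014],[0,0,0.006],[0,0,0.004],[0,0,0.002],[0,0,0]], grip=[0,0,0,0,0,0,0,0,0])

```text
time: 26.2
eef_pos: [0.5302, 0.281, 0.0112]
tcp_rot: [2.476, 1.934, 0.003]
contact_force: [-0.1, 0.5, -4.5]
finger_gap: 0.213
```

```bash
python3 feel.py
```

```text
t 26.2 p [0.5302 0.281  0.0112] yaw 75.99 F [-0.0986  0.4635 -4.5415] Ftool [ 0.4202 -0.2131  4.5418] Tz 0.015 tau 0.044 eye in tool [-0.4221  0.1376 -0.0627] gap 0.213
```

Request:
arm_command(rotation=[[0,0,0],[0,0,0],[0,0,0],[0,0,0]], offset=[[0,0,0.0015],[0,0,0.001],[0,0,0.0008],[0,0,0]], grip=[0,0,0,0])

```text
time: 26.6
eef_pos: [0.5295, 0.2806, 0.0069]
tcp_rot: [2.476, 1.934, 0.0]
contact_force: [-1.3, 0.4, -4.2]
finger_gap: 0.217
```

```bash
python3 feel.py
```

```text
t 26.6 p [0.5295 0.2806 0.0069] yaw 76.00 F [-1.3317  0.3703 -4.2339] Ftool [ 0.0372 -1.3818  4.2339] Tz 0.025 tau 0.603 eye in tool [-0.4217  0.1381 -0.0666] gap 0.217
```

Another 1.3 mm, then release.

Request:
arm_command(rotation=[[0,0,0],[0,0,0],[0,0,0]], offset=[[0,0,0.0007],[0,0,0.0006],[0,0,0]], grip=[0,0,0])

```text
time: 26.9
eef_pos: [0.5296, 0.2805, 0.0055]
tcp_rot: [2.476, 1.934, 0.0]
contact_force: [0.9, 0.3, -3.9]
finger_gap: 0.213
```

```bash
python3 feel.py
```

```text
t 26.9 p [0.5296 0.2805 0.0055] yaw 76.00 F [ 0.9454  0.2539 -3.9424] Ftool [0.4753 0.8556 3.9424] Tz 0.015 tau -0.411 eye in tool [-0.4217  0.138  -0.068 ] gap 0.213
```

Request:
arm_command(rotation=[[0,0,0],[0,0,0],[0,0,0],[0,0,0],[0,0,0],[0,0,0]], offset=[[0,0,0],[0,0,0],[0,0,0],[0,0,0],[0,0,0],[0,0,0]], grip=[0.27,0.33,0.4,0.5,0.5,0.5])

```text
time: 27.5
eef_pos: [0.5296, 0.2806, 0.0056]
tcp_rot: [2.476, 1.934, 0.0]
contact_force: [0.1, -0.5, -0.0]
finger_gap: 0.501
```

Request:
arm_command(rotation=[[0,0,0],[0,0,0],[0,0,0],[0,0,0],[0,0,0],[0,0,0],[0,0,0],[0,0,0]], offset=[[0,0,-0.005],[0,0,-0.015],[0,0,-0.03],[0,0,-0.045],[0,0,-0.045],[0,0,-0.04],[0,0,-0.01],[0,0,0]], grip=[0.5,0.5,0.5,0.5,0.5,0.5,0.5,0.5])

```text
time: 28.3
eef_pos: [0.5305, 0.2811, 0.1986]
tcp_rot: [2.475, 1.934, 0.008]
contact_force: [-1.1, 0.3, -1.0]
finger_gap: 0.503
```

```bash
python3 feel.py; python3 look.py i; python3 - <<'E'
from bar import *
np.set_printoptions(precision=4,suppress=True)
for n in["wrist","scene"]:
    m=camera_model(n);im=camera(n)
    for d in nets.cut_out(n,"bar_mid"):
        col=im[d['mask']].mean(0)
        if col[0]-col[2]>40: continue
        E=[onz(m,e,.014) for e in ends(d['mask'])]; v=E[1]-E[0]
        print(n,d['conf'],d['xy'],(E[0]+E[1])/2,np.linalg.norm(v))
    print(n,'tray',[onz(m,d['xy'],.004) for d in nets.spot_point(n,"tray_floor")[:1]])
E
```

```text
t 28.3 p [0.5305 0.2811 0.1986] yaw 75.99 F [-1.1386  0.3418 -1.0119] Ftool [ 0.0524 -1.1908  1.0081] Tz 0.002 tau 0.496 eye in tool [-0.4229  0.1369  0.124 ] gap 0.503
28.3 [0.5305 0.2811 0.1986] F [-1.1386  0.3418 -1.0119] T [0.001  0.0345 0.0018] 0.5029094401352587 yaw 75.9917523988552 q [-0.6038  0.3863  0.0478  1.6951 -0.0208  1.0558 -0.7939]
wrist 0.95 [319.3, 147.4] [0.5365 0.3047 0.014 ] 0.19351819746029836
wrist tray [array([0.563, 0.31 , 0.004])]
scene 0.74 [351.7, 249.0] [0.5372 0.3059 0.014 ] 0.18896213224175765
scene tray [array([0.5698, 0.3092, 0.004 ])]
```

View pics/wrist_i.png

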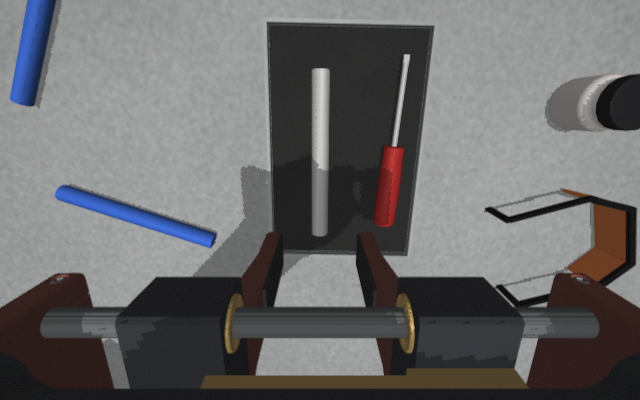

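View pics/scene_i.png

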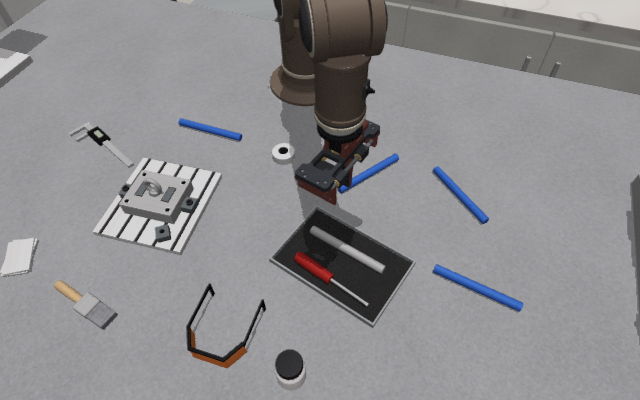

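View pics/side_i.png

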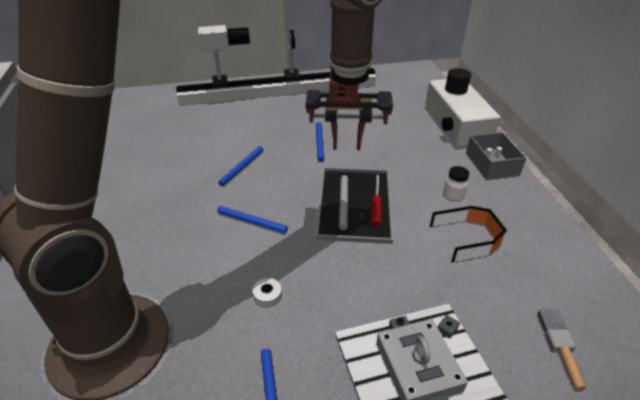

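Request:
arm_command(rotation=[[0,0,0],[0,0,0],[0,0,0],[0,0,0],[0,0,0]], offset=[[0,0,0],[0,0,0],[0,0,0],[0,0,0],[0,0,0]], grip=[0.5,0.5,0.5,0.5,0.5])

```text
time: 29.25
eef_pos: [0.5296, 0.2806, 0.1956]
tcp_rot: [2.476, 1.934, 0.0]
contact_force: [0.4, -0.2, -0.4]
finger_gap: 0.502
```

```bash
python3 -c "
from station import env
print(env.job_done())"
```

```text
the job is handed in; nothing more can be done
None
```

The lifting eye is nipped up on the block and the steel bar is back in the tray. I handed the job in at about 29 s of the 61 s allowed, and it reported no verdict.

**Work done:** I slid the steel bar about 20 mm past the loop's centre and swung it clockwise. The eye turned with about 0.2 N m of drag until the collar touched. I then nipped it up in small steps to about 0.94 N m by feel. After that I swung the bar back through its free play with no torque showing, drew it out and laid it back in its old place.

**Last checks:**
- **Bar:** the pictures show it flat on the tray floor, about 30 mm off the tray's middle on the free side. It was released, with no load left on the hand.
- **Eye:** it shows empty and turned.
- **Other things on the bench:** they look unmoved by eye; I did not measure them.

**Limits of the checks:**
- **Torque:** the readings wandered by about 0.05 to 0.1 N m, so 0.94 is good to roughly that. The seat angle itself could not be measured directly.
- **Bar tilt:** before insertion the wrist picture suggested the bar's nose drooped by about 2°, while the scene picture showed none. I took a middle value, and the bar went in with no measurable resistance.

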